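# Dress the axle of a rope roller stand

### The job

Build up the rope roller stand from the parts lying about: slide the large pulley onto the upright axle first, then the brass washer, then the small pulley, each right down on the one below. Last, push the steel retaining collar down over the spring balls near the top of the axle until it has snapped past them and sits fully home on the small pulley, then let go.

Things in the scene. Friction and masses are not known exactly. Their poses are not given: they have to be found in the camera images.
- stand: Fixed roller stand: grey base plate 100 x 100 x 10 mm, round shoulder 48 mm wide with its top at z 24 mm, upright steel axle: diameter 22 mm up to z 66, cone to 14 mm at z 74, straight to z 100, nose tapering to 7 mm at z 108. Two 8 mm spring balls at z 95.5 stand 3 mm out of the axle. Origin: centre of the underside, at bench height, z up. Stands left or right on the bench; yaw varies.
- large_pulley_mid (a point): Centre (half-way up) of the large cream nylon rope pulley, V groove round it, brass bush: 62 mm in diameter, 26 mm high, through bore 26 mm; flat rims 7 mm high at top and bottom. Lies flat, bore upright (z); both ends alike; 0.15 kg. Bore clears the spring balls. Seated, its underside is 24 mm above the bench.
- washer_mid (a point): Centre of the plain flat brass thrust washer: 44 mm in diameter, 8 mm thick, bore 26 mm. Lies flat, z up; 0.065 kg. Clears the spring balls. Seated, its underside is 50 mm above the bench.
- small_pulley_mid (a point): Centre (half-way up) of the small cream nylon rope pulley, like the large one: 46 mm in diameter, 18 mm high, through bore 26 mm; flat rims 5 mm high. Lies flat, z up; both ends alike; 0.08 kg. Clears the spring balls. Seated, its underside is 58 mm above the bench.
- collar_mid (a point): Centre (half-way up) of the round steel retaining collar, ribbed sides: 38 mm in diameter, 16 mm high, bore 17 mm. Lies flat, z up; both ends alike; 0.09 kg. The spring balls stop it until it is pushed down with about 6 to 12 N; they spring out again above it. Seated, its underside is 76 mm above the bench. (Not the six-sided nut that lies about too.)
There are look-alikes about, which are no part of the job. Leave any orange or turquoise look-alike of the part that bears collar_mid alone.

How it is judged (in metres and radians):
On the way, in this order (a step that is already met when the one before it is completed fails the run):
1. the large pulley is down on the stand's shoulder (horizontal distance between large_pulley_mid and stand below 0.005 m and z of large_pulley_mid in the frame of stand between 0.0345 and 0.0395 m and angle between the z axis of large_pulley_mid and the z axis of stand, either way round below 0.08 rad), for 0.2 s.
2. the brass washer lies on the large pulley (horizontal distance between washer_mid and stand below 0.005 m and z of washer_mid in the frame of stand between 0.0515 and 0.0565 m and angle between the z axis of washer_mid and the z axis of stand, either way round below 0.08 rad), for 0.2 s.
3. the small pulley lies on the washer (horizontal distance between small_pulley_mid and stand below 0.005 m and z of small_pulley_mid in the frame of stand between 0.0645 and 0.0695 m and angle between the z axis of small_pulley_mid and the z axis of stand, either way round below 0.08 rad), for 0.2 s.
4. the collar is snapped past the spring balls and sits on the small pulley (horizontal distance between collar_mid and stand below 0.005 m and z of collar_mid in the frame of stand between 0.0815 and 0.0865 m and angle between the z axis of collar_mid and the z axis of stand, either way round below 0.08 rad), for 0.2 s.
At the end, for the whole second after the job is handed in: On the stand's axle from below: large pulley, washer, small pulley, collar, each lying flat (within 0.08 rad) and within 2.5 mm of its built-up height and 5 mm of the axle's centre line, the collar thus below the spring balls; all released and at rest (all of step 1 and all of step 2 and all of step 3 and all of step 4 and linear speed of each of large_pulley, washer, small_pulley, collar below 0.01 m/s); the robot touches nothing.
It also fails if it takes over 88 s, if anything falls off the work surface, if the arm or the gripper's body presses on something with over 40 N, if the wrist force passes 120 N, or if a joint passes its speed limit or range.

### The arm

A 6-joint arm with a two-finger parallel gripper is mounted at the origin on the work surface. World frame = base frame: x ahead of the robot, y to its left, z up, the work surface at z = 0. Lengths are in m, angles in degrees, forces in N, time in s.
With the tool pointing down it reaches from about 0.375 to 0.825 m from the base axis. Payload 5.5 kg.
Tool frame: the origin (TCP) lies midway between the tips of the shut fingers; the grasp point (between the pads) lies 19 mm behind it; z points along the fingers, x is the direction in which the jaws open and shut, and the axes are right-handed (so a half turn about z gives the same grasp; the last joint's range is limited). The gripper opens to 85 mm and grips with 20 to 120 N. Pads are 22 mm wide; open, the fingers measure 114 mm over their backs; the gripper's body (76 mm by 85 mm) begins 54 mm behind the grasp point. The pads swing forward as they close: fully open they stand 13 mm farther back than shut.
Start: joints at [-69.5, 17.962, -2.699, 69.339, 0, 90], TCP at [0.21, -0.562, 0.231] pointing down, gripper open.
Joint ranges: [-152.73, 152.73], [-39.44, 99.34], [-58.76, 71.6], [-118.89, 123.64], [-81.53, 83.1], [-180, 180]. Speed limits (degrees/s): [136.94, 136.94, 172.46, 180, 180, 180].

### API

Orientations are given as [roll, pitch, yaw] about the fixed x, y, z axes, in that order (R = Rz(yaw) Ry(pitch) Rx(roll)).
In Python, from station import readout, optics, order gives the robot as it stands.
- The arm moves only by the tool send_rows, never from a script. Its argument "deltas" is text: rows parted by semicolons, each of 7 numbers parted by spaces: the shift along the tool's x, y, z in mm, then the turn, a rotation vector about the tool's x, y, z in rad, then the gripper's target within -1 to 1 (shut at 1, half-way at 0, fully open at -1). A call has 1 to 10 rows; each row shifts and turns the commanded pose from where the row before left it, along the tool's axes as they then stand; what a row does not reach is not made up. A row lasts 1/12 s, in which the tool goes at most 41.7 mm and 7.16 degrees, less where a joint would pass 70% of its speed; a pose out of reach is approached as far as the arm can. A call is refused whole if a number of a shift passes 41.7 or a number of a turn 0.125, either way. A call with a gripper value outside its range is refused whole. The fingers move at their own pace and stop on an object; "newtons" is the grip in N (left out, the last holds). Time passes only in rows, so rows that do not move let the fingers close. It gives the time, the measured TCP pose, the force and the opening at its end, in the units of the state.
- readout.sense(): the state, without advancing time (a new reading comes with each control period).
- optics.snapshot(name): name is "scene" or "top" or "wrist"; returns a dict with "image" (480x640x3 uint8, red, green, blue), "fx", "fy", "cx", "cy" (pixels), "k1" (the pictures are not rectified: a ray, as slopes to the right and down, at radius r is drawn at 1 + k1 r^2 times it, then the intrinsics apply), "rvec" (rotation vector, rad) and "tvec" (3), from world to camera coordinates, as OpenCV has them. Camera axes: x right, y down, z forward; pixel columns grow to the right and rows downward; lengths in m; the calibration is good to about 2 mm. A picture is of the moment at which its call begins. There is no depth.
- order.sign_off(): hands the job in, once; it reports no verdict.
The state is a dict: "time": time; "joint_positions": joint angles; "dq": joint speeds; "effort": joint torques, N m; "tool_pos": TCP position; "eef_rot": TCP orientation; "wrist_force": force on the tool from outside, world axes, zero at the start; "ft_torque": the same for the moment, N m; "grip_width": opening from 0.0 (shut) to 1.0 (fully open).
Only numpy, scipy, OpenCV 4.12 (cv2) and the standard library are available. Lean on these libraries where they do the work, as an engineer would, in place of code of your own. Each camera call takes 0.05 s, during which the arm holds its last target.

## Working session

There is one attempt and no reset: what is moved stays moved. The work goes in short steps, Python scripts to look and compute and a tool call to move; the robot and the scene stay as the last step left them, time stands still between calls to the robot, and variables do not carry over. Pictures are saved under pics/ and viewed, and the job is handed in when it is done.

Besides the shell and the picture viewer there is one more tool, called after ">>>" in YAML: its name, and indented under it one key for each argument. send_rows: Moves the arm, as the interface text tells. Its arguments: {"type":"object","properties":{"deltas":{"type":"string"},"newtons":{"type":"number"}},"required":["deltas"]}

```bash
ls; mkdir -p pics; cat > h.py <<'E'
import numpy as np, cv2
from station import readout, optics, order
def snap(n,fn=None):
    s=optics.snapshot(n)
    if fn: cv2.imwrite('pics/'+fn+'.png',cv2.cvtColor(s['image'],cv2.COLOR_RGB2BGR))
    return s
def KD(s):
    K=np.array([[s['fx'],0,s['cx']],[0,s['fy'],s['cy']],[0,0,1.]]);return K,np.array([s['k1'],0,0,0,0.])
def ray(s,uv):
    K,D=KD(s);p=cv2.undistortPoints(np.array(uv,float).reshape(-1,1,2),K,D).reshape(-1,2)
    R=cv2.Rodrigues(np.array(s['rvec'],float))[0];t=np.array(s['tvec'],float).ravel()
    d=np.c_[p,np.ones(len(p))]@R
    return -R.T@t,d
def onz(s,uv,z):
    c,d=ray(s,uv);return c+d*((z-c[2])/d[:,2])[:,None]
def proj(s,P):
    K,D=KD(s);return cv2.projectPoints(np.array(P,float).reshape(-1,1,3),np.array(s['rvec'],float),np.array(s['tvec'],float),K,D)[0].reshape(-1,2)
E
python3 - <<'E'
from h import *
for n in ['scene','top','wrist']:
    s=snap(n,n+'0'); c,_=ray(s,[[320,240]]); print(n,c,s['fx'],s['k1'])
print(readout.sense())
E
```

```text
pics
scene [0.86751927 0.27590177 0.78379151] 490.6520253839658 -0.091333192659494
top [0.4957596  0.00705853 0.95244703] 576.6297639378416 -0.010346807248771458
wrist [ 0.28268    -0.53251575  0.37291396] 397.62334849553736 -0.017793393106893218
{'time': 0.15, 'joint_positions': array([-6.94978038e+01,  1.79936862e+01, -2.74057228e+00,  6.93380424e+01,
       -3.05963108e-04,  9.00008662e+01]), 'dq': array([ 0.02446836, -0.21702041,  0.19652144, -0.02476636,  0.02384531,
       -0.07192782]), 'effort': array([ 8.67161634e-04, -5.40045011e+01,  3.40058398e+01,  1.32422685e-02,
        1.28515981e-04, -9.94864479e-06]), 'tool_pos': array([ 0.20999581, -0.56159874,  0.23064894]), 'eef_rot': array([ 1.79999693e+02,  7.23008884e-02, -6.94986700e+01]), 'wrist_force': array([-0.67982706,  0.39805496, -0.92653757]), 'ft_torque': array([ 0.021898  , -0.04224242,  0.05962692]), 'grip_width': 1.0034354854591112}
```

View pics/top0.png

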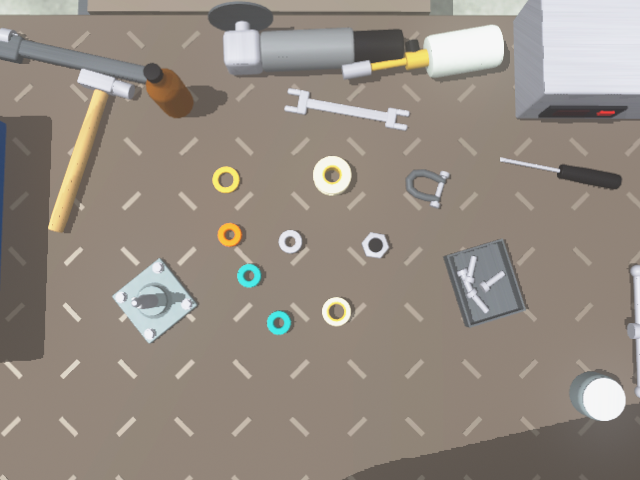

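View pics/scene0.png

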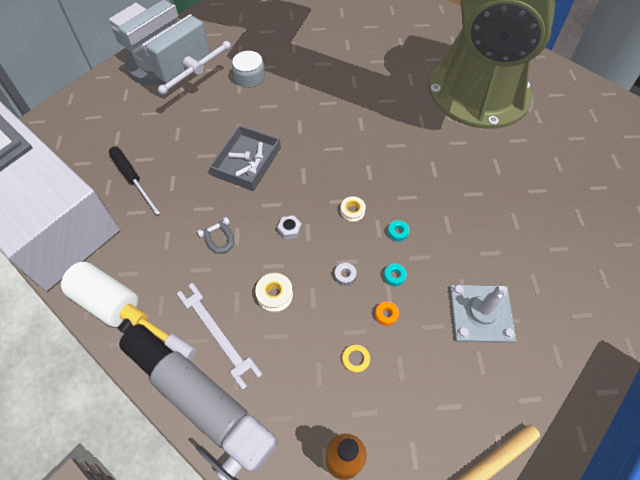

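The top view shows:
- **Stand:** (155,300)
- **Large pulley:** (332,176)
- **Small pulley:** (337,312)
- **Washer:** brass, (226,180)
- **Collar candidates:** grey round ring (290,241), six-sided nut (375,245), orange ring (230,235), turquoise rings (249,276) and (279,323). The grey round ring fits "round steel collar". An enlarged crop will confirm it.

```bash
python3 - <<'E'
from h import *
im=cv2.imread('pics/top0.png'); 
a=cv2.resize(im[215:265,270:400],None,fx=6,fy=6,interpolation=cv2.INTER_CUBIC)[:, :780]
cv2.imwrite('pics/crop_collar.png',a)
b=cv2.resize(im[255:345,110:205],None,fx=6,fy=6,interpolation=cv2.INTER_CUBIC)
cv2.imwrite('pics/crop_stand.png',b)
c=np.hstack([cv2.resize(im[y-25:y+25,x-25:x+25],None,fx=5,fy=5,interpolation=cv2.INTER_CUBIC) for x,y in [(332,176),(337,312),(226,180)]])
cv2.imwrite('pics/crop_p.png',c)
for n in [(332,176),(337,312),(226,180),(290,241)]:
    print(cv2.cvtColor(im[n[1]-20:n[1]+21:2,n[0]][None],cv2.COLOR_BGR2HSV)[0].tolist())
E
```

```text
[[27, 21, 241], [27, 9, 246], [27, 9, 246], [27, 10, 246], [29, 21, 246], [26, 141, 243], [21, 123, 147], [19, 69, 118], [16, 44, 109], [16, 45, 152], [15, 44, 152], [16, 45, 152], [16, 44, 109], [21, 133, 219], [26, 58, 243], [30, 8, 246], [30, 8, 246], [30, 7, 246], [26, 8, 247], [26, 25, 239], [16, 44, 151]]
[[14, 43, 149], [14, 43, 149], [16, 44, 146], [27, 9, 246], [26, 7, 247], [28, 108, 246], [19, 79, 177], [14, 44, 149], [14, 43, 149], [14, 43, 149], [15, 44, 150], [15, 44, 150], [15, 44, 140], [18, 73, 116], [27, 139, 246], [27, 11, 247], [26, 7, 247], [19, 43, 178], [16, 43, 149], [15, 44, 149], [15, 44, 150]]
[[15, 44, 150], [14, 44, 150], [14, 46, 150], [22, 121, 224], [28, 137, 247], [28, 135, 247], [21, 135, 176], [13, 46, 151], [14, 46, 150], [14, 46, 150], [14, 46, 151], [14, 47, 151], [14, 47, 152], [13, 46, 151], [28, 135, 246], [28, 135, 247], [23, 152, 226], [13, 46, 151], [14, 46, 151], [13, 46, 151], [13, 46, 151]]
[[14, 43, 149], [14, 43, 149], [14, 43, 149], [14, 43, 149], [14, 38, 136], [111, 8, 235], [116, 8, 235], [116, 8, 228], [14, 31, 106], [15, 40, 127], [15, 42, 145], [14, 40, 120], [15, 40, 103], [117, 11, 211], [115, 6, 237], [115, 6, 238], [0, 8, 163], [14, 41, 149], [14, 41, 149], [14, 43, 149], [15, 40, 154]]
```

View pics/crop_collar.png

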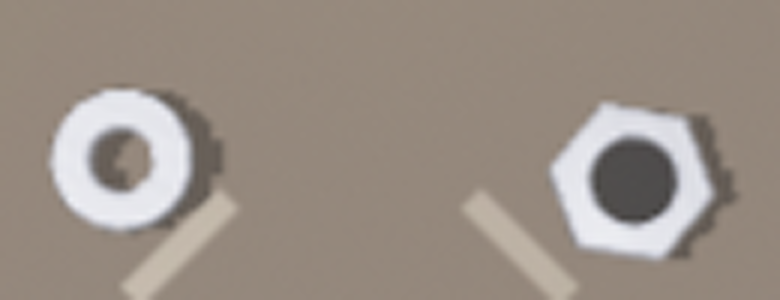

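View pics/crop_stand.png

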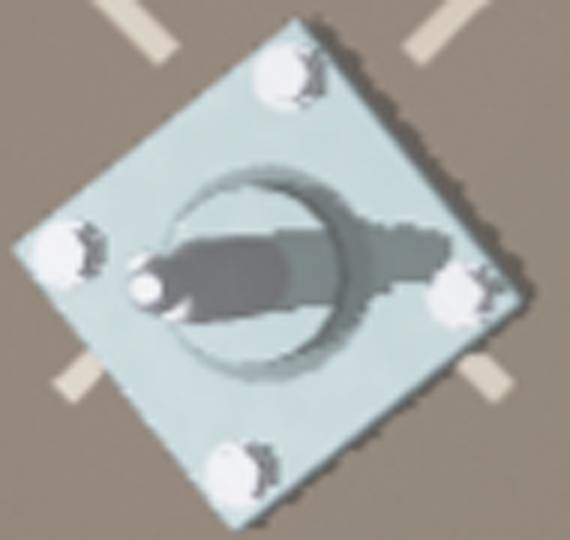

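View pics/crop_p.png

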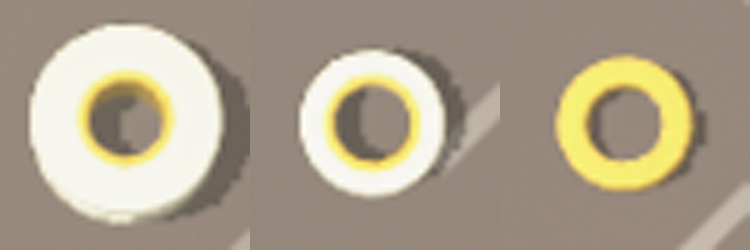

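The crop confirms it: the left ring is round (the collar, bore about 17/38 of its width) and the right one is the hexagonal nut. Next I measure everything from both views.

```bash
cat > m.py <<'E'
from h import *
def circ(P):
    A=np.c_[2*P[:,:2],np.ones(len(P))];x=np.linalg.lstsq(A,(P[:,:2]**2).sum(1),rcond=None)[0]
    return x[0],x[1],np.sqrt(x[2]+x[0]**2+x[1]**2)
def meas(s,uv,z,win=30,lo=185,yellow=False):
    im=s['image'];u,v=map(int,uv);
    hsv=cv2.cvtColor(im,cv2.COLOR_RGB2HSV)
    m=((hsv[...,2]>lo)&((hsv[...,1]<30)|((hsv[...,0]>17)&(hsv[...,0]<34)&(hsv[...,1]>40)))).astype(np.uint8)
    w=np.zeros_like(m);w[max(0,v-win):v+win+1,max(0,u-win):u+win+1]=1
    cs,_=cv2.findContours(m*w,cv2.RETR_EXTERNAL,cv2.CHAIN_APPROX_NONE)
    c=max(cs,key=cv2.contourArea)
    P=onz(s,cv2.convexHull(c).reshape(-1,2).astype(float),z)
    return circ(P)
E
python3 - <<'E'
from m import *
t=snap('top'); s=snap('scene')
for n,z,a,b in [('L',.026,(332,176),(274,292)),('S',.018,(337,312),(352,209)),('W',.008,(226,180),(356,358)),('C',.016,(290,241),(345,273))]:
    print(n,np.round(meas(t,a,z),4),np.round(meas(s,b,z),4))
im=cv2.cvtColor(s['image'],cv2.COLOR_RGB2BGR)
cv2.imwrite('pics/crop_s_scene.png',cv2.resize(im[270:350,440:530],None,fx=6,fy=6,interpolation=cv2.INTER_CUBIC))
c=np.array([(297,18),(12,248),(237,530),(525,298)])/6-.42+[110,255]
P=onz(t,c,.01);print(P,P.mean(0)); print('nose',onz(t,[[134.1,302.4]],.108))
E
```

```text
L [ 0.6669 -0.0034  0.0317] [ 0.6681 -0.0009  0.0334]
S [ 0.4469 -0.0107  0.0229] [ 0.4482 -0.0093  0.026 ]
W [0.663  0.1722 0.0223] [0.6617 0.1713 0.0222]
C [0.56   0.0646 0.0184] [0.5582 0.0635 0.0187]
[[0.53311164 0.27830016 0.01      ]
 [0.47063574 0.35437108 0.01      ]
 [0.39498045 0.29160553 0.01      ]
 [0.45729681 0.21490161 0.01      ]] [0.46400616 0.2847946  0.01      ]
nose [[0.46387662 0.28514394 0.108     ]]
```

View pics/crop_s_scene.png

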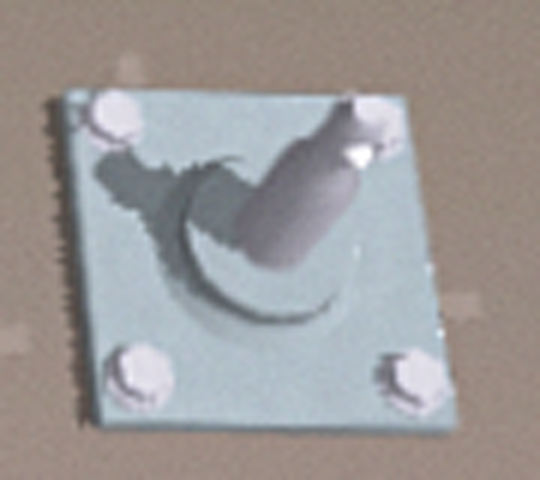

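```bash
cat >> m.py <<'E'
def plan(tgt,yaw=None):
    r=readout.sense();p=r['tool_pos'];y=np.radians(r['eef_rot'][2])
    d=np.array(tgt)-p;c,s_=np.cos(y),np.sin(y)
    print('now',np.round(p*1000,1),np.round(r['eef_rot'],2),'tool delta mm',np.round([1000*(c*d[0]+s_*d[1]),1000*(s_*d[0]-c*d[1]),-1000*d[2]],1),'F',np.round(r['wrist_force'],1),'w',round(r['grip_width'],3),'t',r['time'])
E
python3 - <<'E'
from m import *
s=optics.snapshot('scene')
c=np.array([(68,92),(408,96),(455,428),(98,425)])/6-.42+[440,270]
P=onz(s,c,.01);print(P,P.mean(0)); print('nose',onz(s,[[440+347/6-.4,270+100/6-.4]],.106))
w=snap('wrist'); c0,d=ray(w,[[320,240]]);print(d)
plan([.667,-.003,.2])
r=np.radians(39.4-(-69.5));print('turn',r)
E
```

```text
[[0.45568664 0.21617592 0.01      ]
 [0.39198034 0.29277827 0.01      ]
 [0.47055691 0.35379506 0.01      ]
 [0.53360271 0.27761694 0.01      ]] [0.46295665 0.28509155 0.01      ]
nose [[0.46219867 0.27926102 0.106     ]]
[[-0.27980233 -0.12718879 -0.95182965]]
now [ 210.1 -561.9  231.1] [-1.80e+02  2.00e-02 -6.95e+01] tool delta mm [-363.5 -623.7   31.1] F [-0.8 -0.1 -0.3] w 0.998 t 0.35
turn 1.900663555421825
```

View pics/wrist0.png

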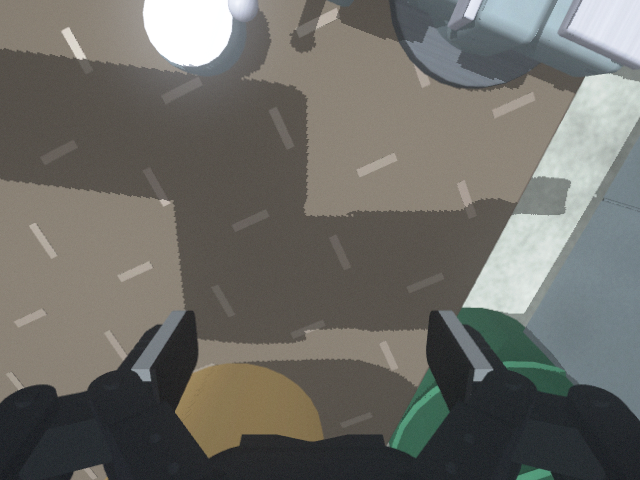

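>>> send_rows:
  deltas: "0 0 0 0 0 -0.119 -1; 0 0 0 0 0 -0.119 -1; 0 0 0 0 0 -0.119 -1; 0 0 0 0 0 -0.119 -1; 0 0 0 0 0 -0.119 -1; 0 0 0 0 0 -0.119 -1; 0 0 0 0 0 -0.119 -1; 0 0 0 0 0 -0.119 -1"

```text
time: 1.02
tool_pos: [0.2101, -0.5619, 0.2313]
eef_rot: [-180.0, 0.0, -14.6]
wrist_force: [0.1, 0.8, 0.6]
grip_width: 1.003
```

>>> send_rows:
  deltas: "0 0 0 0 0 -0.119 -1; 0 0 0 0 0 -0.119 -1; 0 0 0 0 0 -0.119 -1; 0 0 0 0 0 -0.119 -1; 0 0 0 0 0 -0.119 -1; 0 0 0 0 0 -0.119 -1; 0 0 0 0 0 -0.119 -1; 0 0 0 0 0 -0.116 -1; 0 0 0 0 0 0 -1"

```text
time: 1.77
tool_pos: [0.2101, -0.562, 0.2313]
eef_rot: [-180.0, -0.0, 39.6]
wrist_force: [-1.2, 0.5, -0.0]
grip_width: 0.999
```

```bash
python3 - <<'E'
from m import *
print(readout.sense()['joint_positions']);plan([.667,-.003,.2])
E
```

```text
[-6.94991340e+01  1.79609793e+01 -2.70159936e+00  6.93402531e+01
  1.02365646e-03 -1.90829693e+01]
now [ 210.1 -562.   231.3] [-180.     -0.     39.58] tool delta mm [ 708.3 -139.7   31.3] F [-1.2  0.5 -0. ] w 0.999 t 1.7667
```

>>> send_rows:
  deltas: "35.4 -7 1.5 0 0 0 -1; 35.4 -7 1.5 0 0 0 -1; 35.4 -7 1.5 0 0 0 -1; 35.4 -7 1.5 0 0 0 -1; 35.4 -7 1.5 0 0 0 -1; 35.4 -7 1.5 0 0 0 -1; 35.4 -7 1.5 0 0 0 -1; 35.4 -7 1.5 0 0 0 -1; 35.4 -7 1.5 0 0 0 -1; 35.4 -7 1.5 0 0 0 -1"

```text
time: 2.6
tool_pos: [0.44, -0.2816, 0.2165]
eef_rot: [180.0, -0.0, 39.2]
wrist_force: [0.7, 0.1, -0.3]
grip_width: 0.999
```

>>> send_rows:
  deltas: "35.4 -7 1.5 0 0 0 -1; 35.4 -7 1.5 0 0 0 -1; 35.4 -7 1.5 0 0 0 -1; 35.4 -7 1.5 0 0 0 -1; 35.4 -7 1.5 0 0 0 -1; 35.4 -7 1.5 0 0 0 -1; 35.4 -7 1.5 0 0 0 -1; 35.4 -7 1.5 0 0 0 -1; 35.4 -7 1.5 0 0 0 -1; 0 0 0 0 0 0 -1"

```text
time: 3.43
tool_pos: [0.6485, -0.027, 0.2018]
eef_rot: [-180.0, -0.2, 39.5]
wrist_force: [-1.9, -0.4, 0.1]
grip_width: 1.0
```

```bash
python3 - <<'E'
from m import *
plan([.667,-.003,.2]);w=snap('wrist','w1');print(proj(w,[.667,-.003,.026]))
E
```

```text
now [648.5 -27.  201.8] [-1.7995e+02 -1.5000e-01  3.9520e+01] tool delta mm [29.5 -6.7  1.8] F [-1.9 -0.4  0.1] w 1.0 t 3.4333
[[345.7171291  204.69058866]]
```

View pics/w1.png

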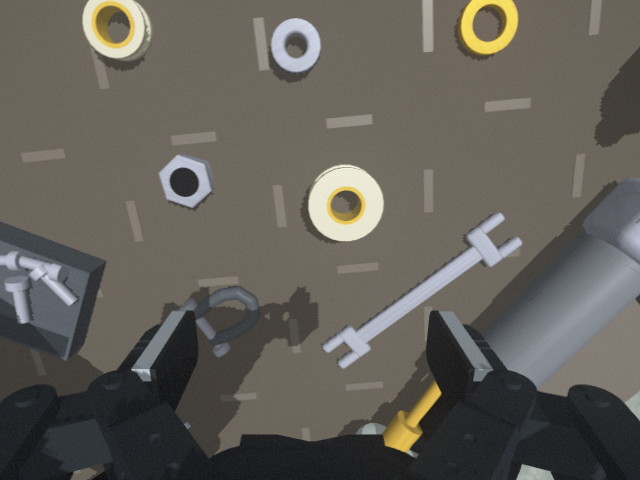

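All parts are visible from the wrist: large pulley (346,204), collar (296,45), nut (186,181), washer (489,25, partly cut) and small pulley (116,27). I measure them here too.

```bash
python3 - <<'E'
from m import *
w=snap('wrist');hsv=cv2.cvtColor(w['image'],cv2.COLOR_RGB2HSV)
print(hsv[232,346],hsv[66,296],hsv[204,346])
for n,z,a,lo in [('L',.026,(346,204),200),('C',.016,(296,45),150)]: print(n,np.round(meas(w,a,z,46,lo),4))
plan([.667,-.003,.1])
# tcp projections
p=readout.sense()['tool_pos'];print(proj(w,[p,p+[0,0,.019]]))
E
```

```text
[ 27  25 232] [113  24 209] [ 17  35 118]
L [ 0.6665 -0.0026  0.0307]
C [0.5594 0.0648 0.0185]
now [645.5 -31.  202.1] [-1.7998e+02  5.0000e-02  3.9410e+01] tool delta mm [ 34.4  -8.  102.1] F [-0.7 -0.9 -0.4] w 1.001 t 3.5333
[[303.38993713 319.34026223]
 [302.281997   345.78707748]]
```

>>> send_rows:
  deltas: "11.5 -2.7 20 0 0 0 -1; 11.5 -2.7 25 0 0 0 -1; 11.4 -2.6 25 0 0 0 -1; 0 0 30 0 0 0 -1; 0 0 30 0 0 0 -1; 0 0 15 0 0 0 -1; 0 0 0 0 0 0 -1; 0 0 0 0 0 0 -1"

```text
time: 4.2
tool_pos: [0.6654, -0.0054, 0.0575]
eef_rot: [-179.9, 0.1, 39.3]
wrist_force: [-0.4, 0.2, 0.6]
grip_width: 0.997
```

```bash
python3 - <<'E'
from m import *
plan([.6667,-.003,.01]);snap('wrist','w2')
E
```

```text
now [665.4  -5.4  57.5] [-1.7993e+02  1.0000e-01  3.9270e+01] tool delta mm [ 2.5 -1.  47.5] F [-0.4  0.2  0.6] w 0.997 t 4.2
```

View pics/w2.png

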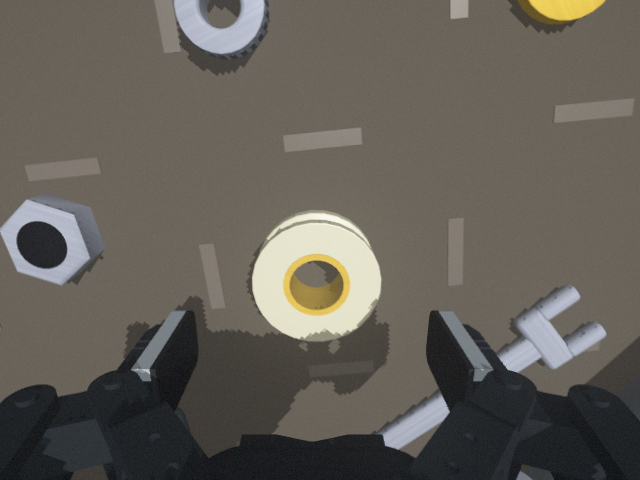

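>>> send_rows:
  deltas: "2.5 -1 12 0 0 0 -1; 0 0 12 0 0 0 -1; 0 0 12 0 0 0 -1; 0 0 8 0 0 0 -1; 0 0 3.5 0 0 0 -1; 0 0 0 0 0 0 -1; 0 0 0 0 0 0 -1"

```text
time: 4.83
tool_pos: [0.6678, -0.0017, 0.0099]
eef_rot: [-180.0, 0.0, 39.4]
wrist_force: [0.4, -0.3, 0.8]
grip_width: 0.999
```

```bash
python3 - <<'E'
from m import *
plan([.6667,-.003,.01]);s=snap('scene');im=cv2.cvtColor(s['image'],cv2.COLOR_RGB2BGR)
cv2.imwrite('pics/s3.png',cv2.resize(im[210:360,180:380],None,fx=4,fy=4))
E
```

```text
now [667.8  -1.7   9.9] [-1.7997e+02  3.0000e-02  3.9420e+01] tool delta mm [-1.7  0.3 -0.1] F [ 0.4 -0.3  0.8] w 0.999 t 4.8333
```

View pics/s3.png

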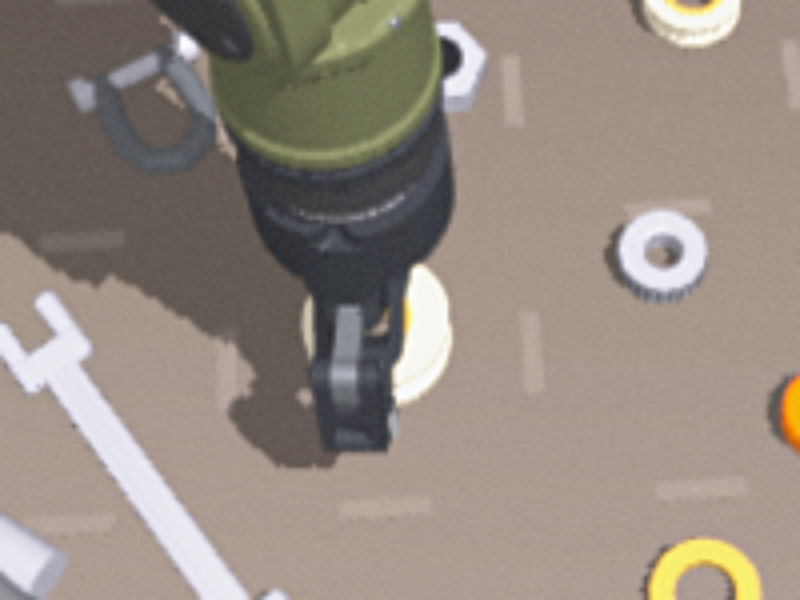

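>>> send_rows:
  deltas: "-1.7 0.3 0 0 0 0 -1; 0 0 0 0 0 0 1; 0 0 0 0 0 0 1; 0 0 0 0 0 0 1; 0 0 0 0 0 0 1; 0 0 0 0 0 0 1; 0 0 0 0 0 0 1; 0 0 0 0 0 0 1"
  newtons: 40

```text
time: 5.55
tool_pos: [0.6673, -0.0032, 0.0115]
eef_rot: [180.0, -0.0, 39.4]
wrist_force: [-2.2, -0.4, 6.7]
grip_width: 0.694
```

>>> send_rows:
  deltas: "0 0 0 0 0 0 1; 0 0 -5 0 0 0 1; 0 0 -10 0 0 0 1; 0 0 -20 0 0 0 1; 0 0 -25 0 0 0 1; 0 0 -25 0 0 0 1; 0 0 -25 0 0 0 1; 0 0 -15 0 0 0 1; 0 0 0 0 0 0 1; 0 0 0 0 0 0 1"

```text
time: 6.38
tool_pos: [0.6678, -0.0031, 0.1366]
eef_rot: [179.9, -0.1, 39.4]
wrist_force: [-0.5, -0.0, -1.0]
grip_width: 0.691
```

```bash
python3 - <<'E'
from m import *
plan([.4637,.285,.16]);snap('wrist','w4')
E
```

```text
now [667.8  -3.1 136.6] [ 1.7991e+02 -1.1000e-01  3.9420e+01] tool delta mm [  25.3 -352.1  -23.4] F [-0.5 -0.  -1. ] w 0.691 t 6.3833
```

View pics/w4.png

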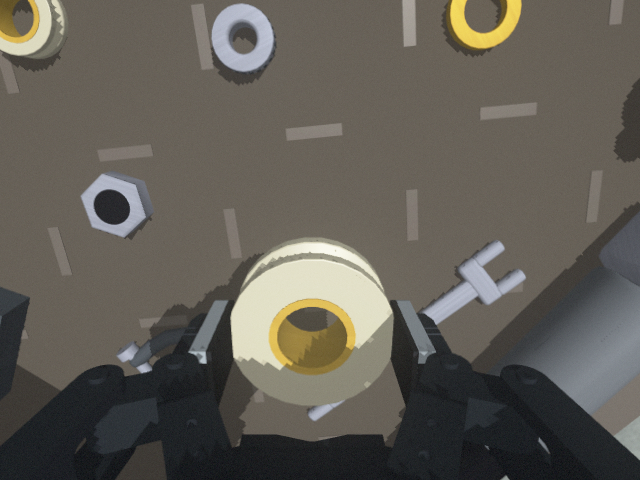

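```bash
cat >> m.py <<'E'
def yel(s,uv,z,win):
    hsv=cv2.cvtColor(s['image'],cv2.COLOR_RGB2HSV);u,v=uv
    m=((hsv[...,0]>17)&(hsv[...,0]<34)&(hsv[...,1]>90)&(hsv[...,2]>80)).astype(np.uint8)
    w=np.zeros_like(m);w[max(0,v-win):v+win,max(0,u-win):u+win]=1
    cs,_=cv2.findContours(m*w,cv2.RETR_EXTERNAL,cv2.CHAIN_APPROX_NONE);c=max(cs,key=cv2.contourArea)
    return circ(onz(s,cv2.convexHull(c).reshape(-1,2).astype(float),z))
def rel(c):
    r=readout.sense();p=r['tool_pos'];y=np.radians(r['eef_rot'][2]);d=np.array(c[:2])-p[:2];c_,s_=np.cos(y),np.sin(y)
    print('part rel tool x,y mm',np.round([1000*(c_*d[0]+s_*d[1]),1000*(s_*d[0]-c_*d[1])],1))
E
python3 - <<'E'
from m import *
w=optics.snapshot('wrist');c=yel(w,(312,337),.151,60);print(c);rel(c)
plan([.4637,.285,.16])
E
```

```text
(np.float64(0.6672337384431258), np.float64(-0.0015202232513351066), np.float64(0.015757607145060006))
part rel tool x,y mm [ 1.9 -0.4]
now [666.   -3.1 134. ] [-1.7993e+02  8.0000e-02  3.9420e+01] tool delta mm [  26.6 -351.   -26. ] F [ 0.4  0.8 -1.7] w 0.687 t 6.4833
```

>>> send_rows:
  deltas: "2.7 -20 -5 0 0 0 1; 2.7 -34 -6 0 0 0 1; 2.7 -36 -5 0 0 0 1; 2.7 -36 -5 0 0 0 1; 2.7 -36 -5 0 0 0 1; 2.7 -36 0 0 0 0 1; 2.7 -36 0 0 0 0 1; 2.7 -36 0 0 0 0 1; 2.7 -36 0 0 0 0 1; 2.3 -25 0 0 0 0 1"

```text
time: 7.32
tool_pos: [0.4741, 0.2709, 0.1595]
eef_rot: [-179.9, 0.2, 39.5]
wrist_force: [1.3, -0.4, -0.2]
grip_width: 0.69
```

>>> send_rows:
  deltas: "0 -20 0 0 0 0 1; 0 0 0 0 0 0 1; 0 0 0 0 0 0 1; 0 0 0 0 0 0 1"

```text
time: 7.65
tool_pos: [0.4642, 0.2843, 0.1602]
eef_rot: [180.0, 0.1, 39.4]
wrist_force: [-0.6, -0.5, -1.3]
grip_width: 0.689
```

```bash
python3 - <<'E'
from m import *
plan([.4637,.285,.16]);w=snap('wrist','w5');c=yel(w,(312,337),readout.sense()['tool_pos'][2]+.0145,60);print(c);rel(c)
t=snap('top','t5')
E
```

```text
now [464.2 284.3 160.2] [1.7999e+02 1.1000e-01 3.9420e+01] tool delta mm [ 0.1 -0.8  0.2] F [-0.6 -0.5 -1.3] w 0.689 t 7.65
(np.float64(0.46528664773270945), np.float64(0.2852452587037686), np.float64(0.015922486822159004))
part rel tool x,y mm [ 1.2 -0.4]
```

View pics/w5.png

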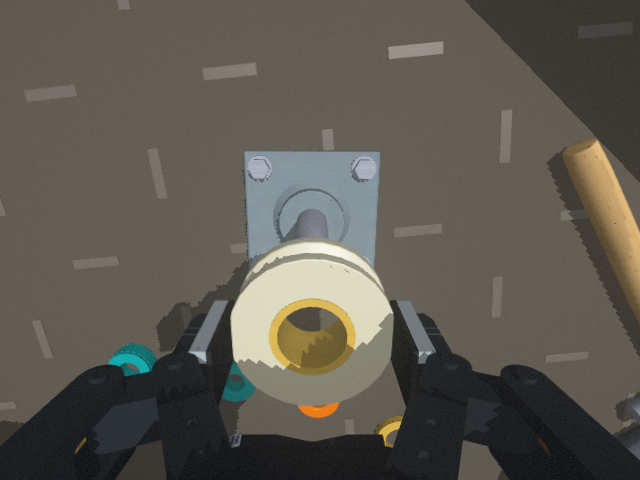

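View pics/t5.png

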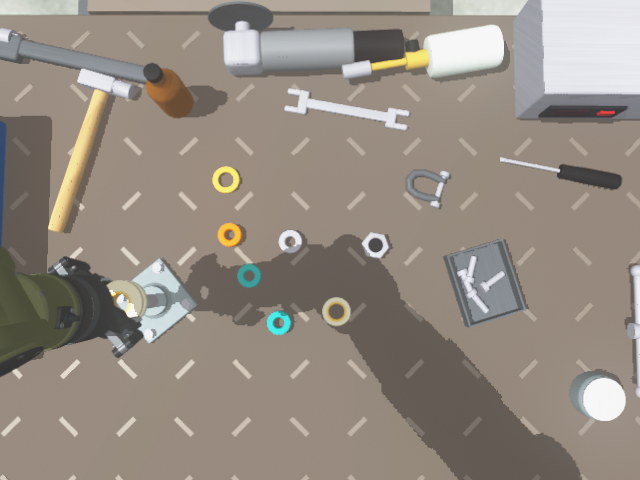

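```bash
python3 - <<'E'
from m import *
w=optics.snapshot('wrist');
im=cv2.cvtColor(w['image'],cv2.COLOR_RGB2BGR)
cv2.imwrite('pics/c5.png',cv2.resize(im[140:270,235:390],None,fx=5,fy=5,interpolation=cv2.INTER_CUBIC))
E
```

```text
(no output)
```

View pics/c5.png

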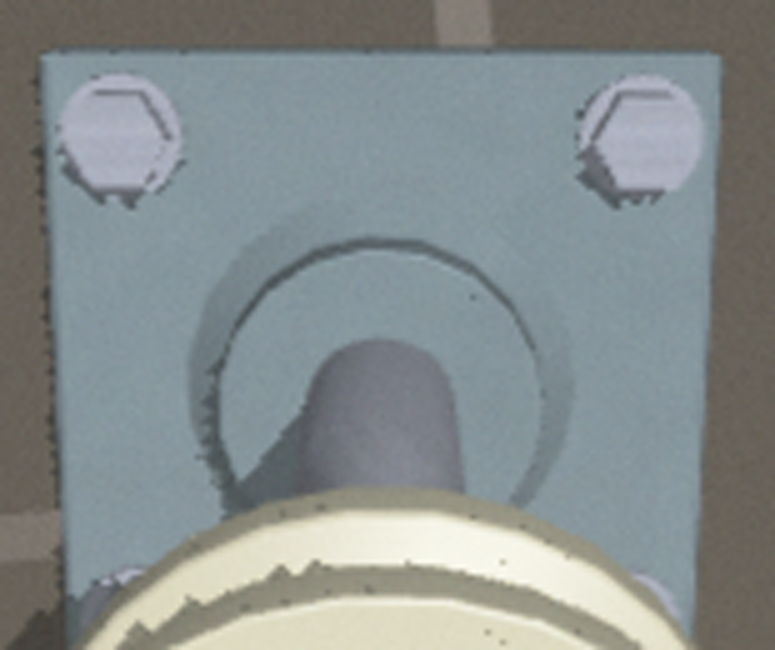

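```bash
python3 - <<'E'
from m import *
w=optics.snapshot('wrist');r=readout.sense();p=r['tool_pos']
f=lambda a:np.array(a,float)/5-.4+[235,140]
y=np.radians(r['eef_rot'][2]);R=np.array([[np.cos(y),np.sin(y)],[np.sin(y),-np.cos(y)]])
def T(q,z): return (onz(w,q,z)[:,:2]-p[:2])@R.T*1000
print('corners',T(f([(42,55),(720,55),(68,600),(694,600)]),.01))
P=onz(w,f([(380,243),(290,270),(470,268),(222,395),(545,400),(530,345),(240,340)]),.024);c=circ(P);print('shoulder',c,((np.array(c[:2])-p[:2])@R.T)*1000)
print('rimL/R axle at z~.05', T(f([(310,430),(460,430)]),.05))
c=yel(w,(312,337),p[2]+.0145,60);print('pulley',((np.array(c[:2])-p[:2])@R.T)*1000, c[2]);plan([.4637,.285,.16])
E
```

```text
corners [[-48.7362188  -52.28866659]
 [ 49.43558908 -52.32283501]
 [-48.99297019  31.95637176]
 [ 49.60609248  31.87184596]]
shoulder (np.float64(0.46301980067640586), np.float64(0.28776512541016597), np.float64(0.023160754409957476)) [ 0.7423344  -4.14819165]
rimL/R axle at z~.05 [[-8.89230923 -7.20118361]
 [10.95238649 -7.21490728]]
pulley [1.32446652 0.03469579] 0.01593715043279447
now [465.1 284.1 161. ] [1.7999e+02 3.0000e-02 3.9330e+01] tool delta mm [-0.5 -1.6  1. ] F [-0.4 -0.7 -1.5] w 0.692 t 7.85
```

>>> send_rows:
  deltas: "-0.5 -1.8 5 0 0 0 1; 0 0 10 0 0 0 1; 0 0 10 0 0 0 1; 0 0 10 0 0 0 1; 0 0 8 0 0 0 1; 0 0 8 0 0 0 1; 0 0 8 0 0 0 1; 0 0 0 0 0 0 1; 0 0 0 0 0 0 1"

```text
time: 8.6
tool_pos: [0.4627, 0.2858, 0.1017]
eef_rot: [-180.0, 0.1, 39.4]
wrist_force: [-0.4, 0.8, -1.7]
grip_width: 0.688
```

```bash
python3 - <<'E'
from m import *
plan([.4637,.2852,.042]);snap('wrist','w6')
E
```

```text
now [462.7 285.8 101.7] [-1.7999e+02  7.0000e-02  3.9420e+01] tool delta mm [ 0.4  1.1 59.7] F [-0.4  0.8 -1.7] w 0.688 t 8.6
```

View pics/w6.png

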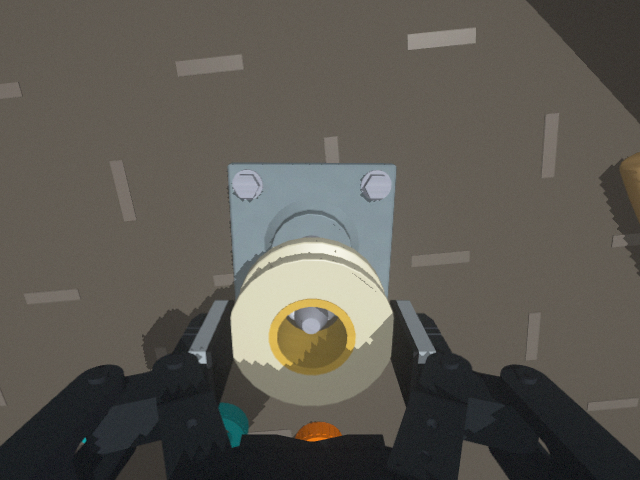

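```bash
python3 - <<'E'
from m import *
w=optics.snapshot('wrist');p=readout.sense()['tool_pos']
c=yel(w,(312,337),p[2]+.0145,60);n=onz(w,[[311,326]],.108)[0]
print(c,n,p);rel(c);rel(n);plan([.4637,.2852,.042])
E
```

```text
(np.float64(0.4641213561681897), np.float64(0.28705154002002864), np.float64(0.015896637927830293)) [0.46417144 0.28655562 0.108     ] [0.46334772 0.28626542 0.10264765]
part rel tool x,y mm [ 1.1 -0.1]
part rel tool x,y mm [0.8 0.3]
now [463.3 286.3 102.6] [ 1.800e+02 -3.000e-02  3.943e+01] tool delta mm [-0.4  1.  60.6] F [-0.7 -0.3 -1.4] w 0.697 t 8.7
```

>>> send_rows:
  deltas: "-0.2 0.4 8 0 0 0 1; 0 0 8 0 0 0 1; 0 0 8 0 0 0 1; 0 0 8 0 0 0 1; 0 0 8 0 0 0 1; 0 0 8 0 0 0 1; 0 0 8 0 0 0 1; 0 0 4 0 0 0 1; 0 0 0 0 0 0 1; 0 0 0 0 0 0 1"

```text
time: 9.53
tool_pos: [0.463, 0.2855, 0.042]
eef_rot: [-180.0, 0.0, 39.4]
wrist_force: [-0.5, 0.3, -1.9]
grip_width: 0.69
```

>>> send_rows:
  deltas: "0 0 0 0 0 0 -1; 0 0 0 0 0 0 -1; 0 0 0 0 0 0 -1; 0 0 0 0 0 0 -1; 0 0 0 0 0 0 -1; 0 0 -5 0 0 0 -1; 0 0 -20 0 0 0 -1; 0 0 -30 0 0 0 -1; 0 0 -30 0 0 0 -1; 0 0 -30 0 0 0 -1"

```text
time: 10.37
tool_pos: [0.4628, 0.2854, 0.1588]
eef_rot: [-180.0, 0.0, 39.4]
wrist_force: [1.4, 0.1, 0.5]
grip_width: 0.997
```

```bash
python3 - <<'E'
from m import *
plan([.6625,.172,.18]);snap('wrist','w7')
E
```

```text
now [462.8 285.4 158.8] [-1.800e+02  2.000e-02  3.942e+01] tool delta mm [ 82.2 214.4 -21.2] F [1.4 0.1 0.5] w 0.997 t 10.3667
```

View pics/w7.png

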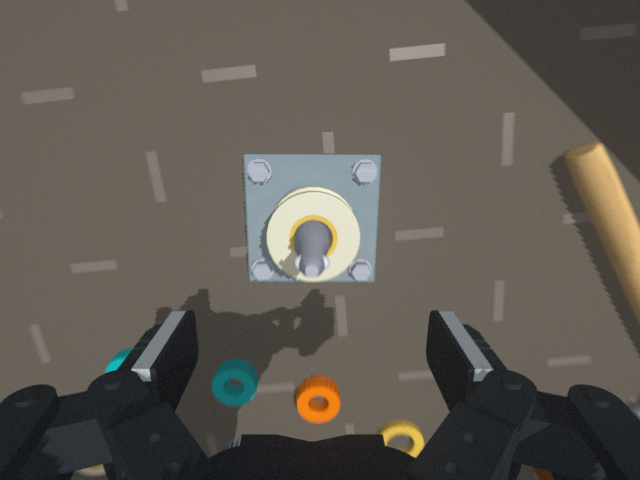

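```bash
python3 - <<'E'
from m import *
w=snap('wrist');p=readout.sense()['tool_pos']
hsv=cv2.cvtColor(w['image'],cv2.COLOR_RGB2HSV);print(hsv[260,290],hsv[240,290],hsv[170,320])
for z in (.05,.06): 
    P=proj(w,[[.463+.031*np.cos(a),.2855+.031*np.sin(a),z] for a in np.linspace(0,6.28,9)]); print(z,P.min(0),P.max(0))
m=((hsv[...,0]>17)&(hsv[...,0]<40)&(hsv[...,1]>15)&(hsv[...,2]>170)).astype(np.uint8);m[:185]=0;m[285:]=0;m[:,:255]=0;m[:,370:]=0
print(cv2.boundingRect(m), onz(w,[[313,268]],.108),p)
plan([.6625,.172,.18])
E
```

```text
[112  15 181] [110  16  98] [ 97  32 167]
0.05 [258.02509376 188.09494878] [349.13545067 275.38811149]
0.06 [256.17143648 191.00699143] [350.62274518 281.18783045]
(262, 185, 91, 91) [[0.46875054 0.28773569 0.108     ]] [0.46623613 0.28750051 0.16300159]
now [466.2 287.5 163. ] [179.93  -0.51  39.42] tool delta mm [ 78.3 213.9 -17. ] F [ 0.2 -0.2  0.4] w 1.001 t 10.4667
```

>>> send_rows:
  deltas: "6 15 0 0 0 0 -1; 11 31 0 0 0 0 -1; 13 36 0 0 0 0 -1; 13 36 0 0 0 0 -1; 13 36 0 0 0 0 -1; 13 36 0 0 0 0 -1; 9 24 0 0 0 0 -1; 0 0 0 0 0 0 -1; 0 0 0 0 0 0 -1; 0 0 0 0 0 0 -1"

```text
time: 11.3
tool_pos: [0.6584, 0.1699, 0.1566]
eef_rot: [-179.9, 0.1, 39.4]
wrist_force: [0.2, 1.0, -0.5]
grip_width: 1.002
```

```bash
python3 - <<'E'
from m import *
plan([.6625,.172,.18]);w=snap('wrist','w8');u=proj(w,[.6625,.172,.008])[0].astype(int);print(u)
c=yel(w,tuple(u),.008,60);print(c);rel(c);plan([.6625,.172,.05]);
E
```

```text
now [658.4 169.9 156.6] [-1.7994e+02  8.0000e-02  3.9410e+01] tool delta mm [  4.5   0.9 -23.4] F [ 0.2  1.  -0.5] w 1.002 t 11.3
[316 222]
(np.float64(0.6622562550377941), np.float64(0.17318198182656483), np.float64(0.02227584261819021))
part rel tool x,y mm [5.  0.4]
now [658.1 170.3 156.9] [-1.7995e+02  6.0000e-02  3.9460e+01] tool delta mm [  4.4   1.4 106.9] F [-0.2  0.1 -0.1] w 0.999 t 11.35
```

View pics/w8.png

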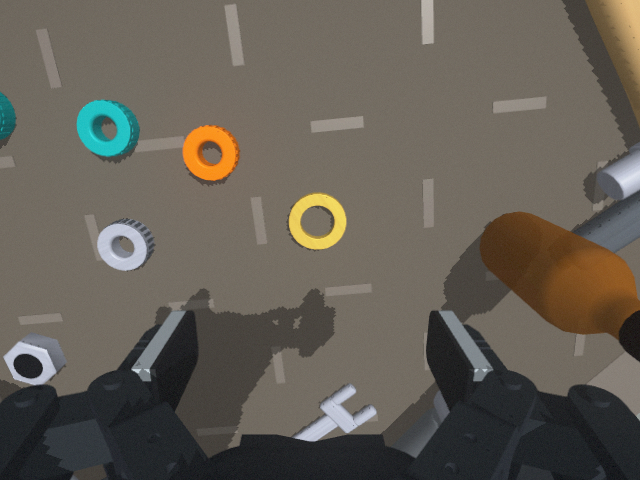

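>>> send_rows:
  deltas: "4 0.8 15 0 0 0 -1; 0 0 25 0 0 0 -1; 0 0 30 0 0 0 -1; 0 0 30 0 0 0 -1; 0 0 20 0 0 0 -1; 0 0 12 0 0 0 -1; 0 0 8 0 0 0 -1; 0 0 0 0 0 0 -1; 0 0 0 0 0 0 -1; 0 0 0 0 0 0 -1"

```text
time: 12.18
tool_pos: [0.6641, 0.1723, 0.0191]
eef_rot: [179.9, -0.1, 39.4]
wrist_force: [-0.4, 0.1, -0.3]
grip_width: 1.002
```

```bash
python3 - <<'E'
from m import *
plan([.6620,.1722,.001]);w=snap('wrist','w9');u=proj(w,[.6625,.172,.008])[0].astype(int);c=yel(w,tuple(u),.008,110);print(u,c);rel(c)
E
```

```text
now [664.1 172.3  19.1] [ 1.7994e+02 -1.4000e-01  3.9440e+01] tool delta mm [-1.7 -1.3 18.1] F [-0.4  0.1 -0.3] w 1.002 t 12.1833
[305 303] (np.float64(0.6619427275226725), np.float64(0.1737997124585657), np.float64(0.022531111125608898))
part rel tool x,y mm [-0.8 -2.7]
```

View pics/w9.png

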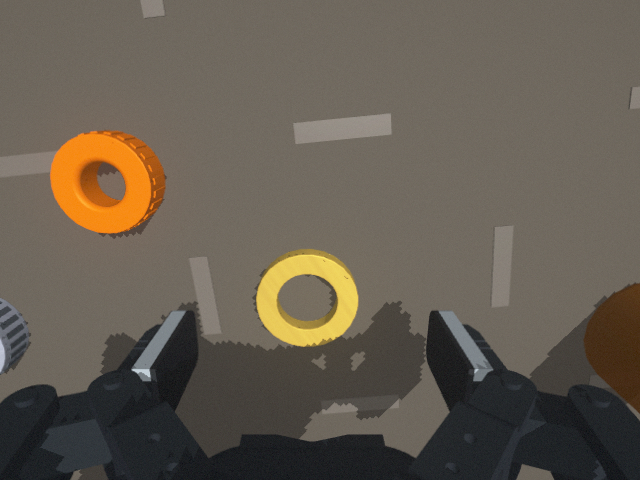

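>>> send_rows:
  deltas: "-1.7 -2 6 0 0 0 -1; 0 0 6 0 0 0 -1; 0 0 4 0 0 0 -1; 0 0 2 0 0 0 -1; 0 0 0 0 0 0 -1; 0 0 0 0 0 0 -1; 0 0 0 0 0 0 1; 0 0 0 0 0 0 1; 0 0 0 0 0 0 1; 0 0 0 0 0 0 1"

```text
time: 13.07
tool_pos: [0.6606, 0.1723, -0.0001]
eef_rot: [180.0, -0.0, 39.4]
wrist_force: [-3.7, -0.8, 9.3]
grip_width: 0.475
```

>>> send_rows:
  deltas: "0 0 0 0 0 0 1; 0 0 0 0 0 0 1; 0 0 0 0 0 0 1; 0 0 0 0 0 0 1; 0 0 0 0 0 0 1; 0 0 0 0 0 0 1"

```text
time: 13.57
tool_pos: [0.6606, 0.1723, 0.0]
eef_rot: [180.0, -0.0, 39.4]
wrist_force: [-2.5, -0.1, 6.1]
grip_width: 0.469
```

```bash
python3 - <<'E'
from m import *
plan([.6620,.1722,.001]);w=snap('wrist','w10')
E
```

```text
now [660.6 172.3   0. ] [ 1.7998e+02 -3.0000e-02  3.9420e+01] tool delta mm [ 1.  1. -1.] F [-2.5 -0.1  6.1] w 0.469 t 13.5667
```

View pics/w10.png

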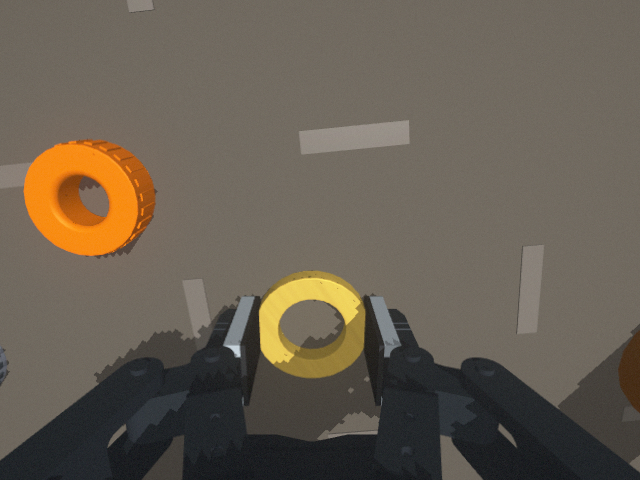

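>>> send_rows:
  deltas: "0 0 -5 0 0 0 1; 0 0 -15 0 0 0 1; 0 0 -30 0 0 0 1; 0 0 -35 0 0 0 1; 0 0 -35 0 0 0 1; 0 0 -30 0 0 0 1; 0 0 -10 0 0 0 1; 0 0 0 0 0 0 1; 0 0 0 0 0 0 1"

```text
time: 14.37
tool_pos: [0.6603, 0.1722, 0.1589]
eef_rot: [180.0, -0.0, 39.4]
wrist_force: [-0.6, -0.1, -1.3]
grip_width: 0.472
```

```bash
python3 - <<'E'
from m import *
p=readout.sense()['tool_pos'];plan([.4633,.2856,.16]);w=snap('wrist','w11');c=yel(w,(312,325),p[2]+.0075,70);print(c);rel(c)
E
```

```text
now [660.3 172.2 158.9] [ 1.800e+02 -1.000e-02  3.942e+01] tool delta mm [ -80.2 -212.7   -1.1] F [-0.6 -0.1 -1.3] w 0.472 t 14.3667
(np.float64(0.6610866522653963), np.float64(0.173399210946728), np.float64(0.022649150907462813))
part rel tool x,y mm [ 2.3 -0. ]
```

View pics/w11.png

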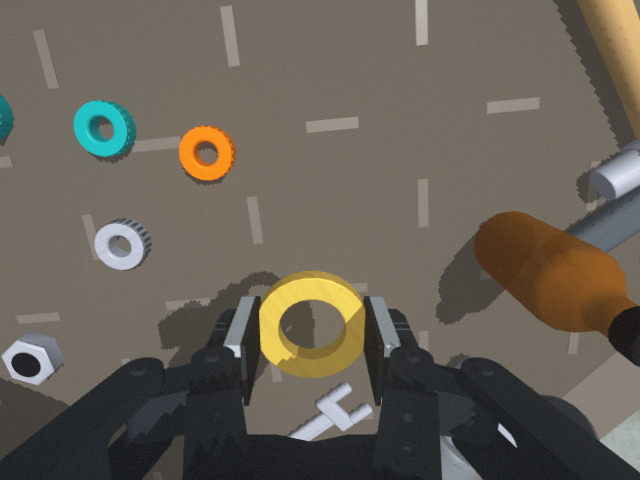

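>>> send_rows:
  deltas: "-8 -20 0 0 0 0 1; -12 -32 0 0 0 0 1; -13 -36 0 0 0 0 1; -13 -36 0 0 0 0 1; -13 -36 0 0 0 0 1; -12 -30 0 0 0 0 1; -9.2 -22.7 0 0 0 0 1; 0 0 0 0 0 0 1; 0 0 0 0 0 0 1; 0 0 0 0 0 0 1"

```text
time: 15.25
tool_pos: [0.4629, 0.285, 0.1578]
eef_rot: [180.0, 0.1, 39.4]
wrist_force: [-0.3, -0.2, 0.3]
grip_width: 0.47
```

>>> send_rows:
  deltas: "0 0 10 0 0 0 1; 0 0 15 0 0 0 1; 0 0 10 0 0 0 1; 0 0 0 0 0 0 1; 0 0 0 0 0 0 1; 0 0 0 0 0 0 1"

```text
time: 15.75
tool_pos: [0.4637, 0.2854, 0.1243]
eef_rot: [-180.0, 0.0, 39.4]
wrist_force: [0.7, -0.3, -0.0]
grip_width: 0.471
```

```bash
python3 - <<'E'
from m import *
p=readout.sense()['tool_pos'];plan([.4633,.2856,.10]);w=snap('wrist','w12');c=yel(w,(312,325),p[2]+.0075,70);print(c);rel(c)
E
```

```text
now [463.7 285.4 124.3] [-1.800e+02  1.000e-02  3.938e+01] tool delta mm [-0.2 -0.4 24.3] F [ 0.7 -0.3 -0. ] w 0.471 t 15.75
(np.float64(0.46411759626042387), np.float64(0.2878478740542761), np.float64(0.023253359417617192))
part rel tool x,y mm [ 1.6 -1.6]
```

View pics/w12.png

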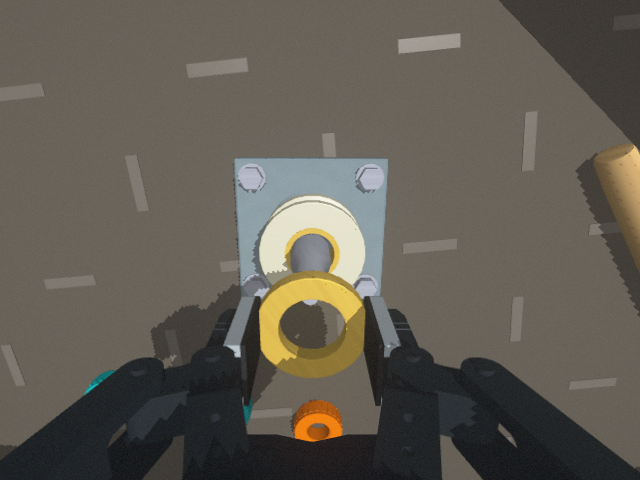

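```bash
python3 - <<'E'
from m import *
w=optics.snapshot('wrist');p=readout.sense()['tool_pos']
rel(onz(w,[[312,327]],p[2]+.0075)[0]);rel(onz(w,[[311,300]],.108)[0]);plan([.4633,.2856,.10])
im=cv2.cvtColor(w['image'],cv2.COLOR_RGB2BGR)
cv2.imwrite('pics/c12.png',cv2.resize(im[220:390,240:385],None,fx=3,fy=3,interpolation=cv2.INTER_CUBIC))
E
```

```text
part rel tool x,y mm [ 1.4 -0.3]
part rel tool x,y mm [1.  0.4]
now [463.9 285.7 124.9] [ 1.7999e+02 -6.0000e-02  3.9400e+01] tool delta mm [-0.6 -0.3 24.9] F [ 0.4 -0.  -0.4] w 0.469 t 15.85
```

View pics/c12.png

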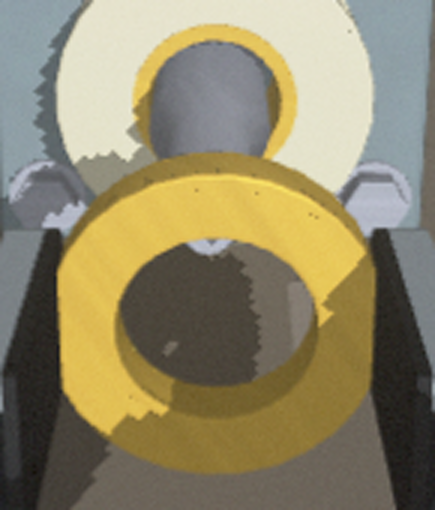

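>>> send_rows:
  deltas: "-0.3 0.5 8 0 0 0 1; 0 0 8 0 0 0 1; 0 0 8 0 0 0 1; 0 0 8 0 0 0 1; 0 0 8 0 0 0 1; 0 0 8 0 0 0 1; 0 0 8 0 0 0 1; 0 0 8 0 0 0 1; 0 0 5 0 0 0 1; 0 0 0 0 0 0 1"

```text
time: 16.68
tool_pos: [0.4625, 0.2845, 0.0538]
eef_rot: [-180.0, 0.1, 39.4]
wrist_force: [-0.4, 0.2, -1.5]
grip_width: 0.468
```

>>> send_rows:
  deltas: "0 0 2 0 0 0 1; 0 0 2 0 0 0 1; 0 0 0.5 0 0 0 1; 0 0 0 0 0 0 1"

```text
time: 17.02
tool_pos: [0.4636, 0.2851, 0.051]
eef_rot: [180.0, -0.0, 39.4]
wrist_force: [1.1, 0.2, -0.4]
grip_width: 0.469
```

Release and rise.

>>> send_rows:
  deltas: "0 0 0 0 0 0 -1; 0 0 0 0 0 0 -1; 0 0 0 0 0 0 -1; 0 0 0 0 0 0 -1; 0 0 0 0 0 0 -1; 0 0 -10 0 0 0 -1; 0 0 -25 0 0 0 -1; 0 0 -30 0 0 0 -1; 0 0 -30 0 0 0 -1; 0 0 -10 0 0 0 -1"

```text
time: 17.85
tool_pos: [0.4654, 0.2863, 0.161]
eef_rot: [180.0, -0.4, 39.4]
wrist_force: [0.1, 1.0, 1.3]
grip_width: 1.002
```

```bash
python3 - <<'E'
from m import *
plan([.4472,-.0105,.16]);snap('wrist','w13')
E
```

```text
now [465.4 286.3 161. ] [179.95  -0.36  39.42] tool delta mm [-202.6  217.7    1. ] F [0.1 1.  1.3] w 1.002 t 17.85
```

View pics/w13.png

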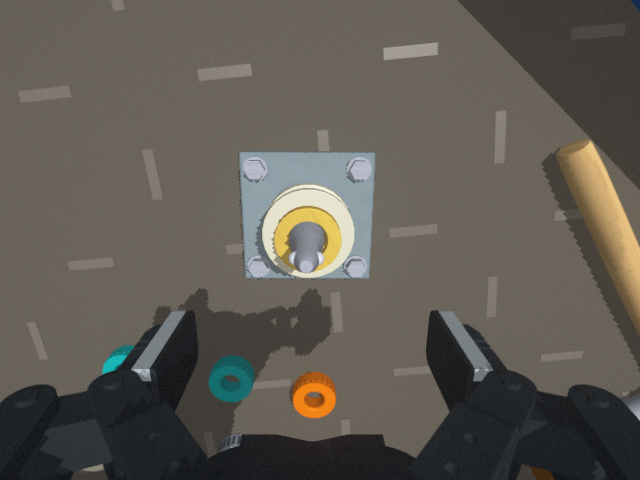

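The washer lies concentric on the large pulley, at about (308,240). Next is the small pulley.

>>> send_rows:
  deltas: "-12 13 0 0 0 0 -1; -23 25 0 0 0 0 -1; -28 30 0 0 0 0 -1; -28 30 0 0 0 0 -1; -28 30 0 0 0 0 -1; -28 30 0 0 0 0 -1; -28 30 0 0 0 0 -1; -18 20 0 0 0 0 -1; -9.6 9.7 0 0 0 0 -1; 0 0 0 0 0 0 -1"

```text
time: 18.73
tool_pos: [0.4441, -0.0144, 0.1552]
eef_rot: [-180.0, 0.1, 39.2]
wrist_force: [0.0, 0.5, 0.4]
grip_width: 1.004
```

>>> send_rows:
  deltas: "0 0 0 0 0 0 -1; 0 0 0 0 0 0 -1"

```text
time: 18.9
tool_pos: [0.4449, -0.0113, 0.1555]
eef_rot: [-180.0, 0.0, 39.4]
wrist_force: [-0.7, -0.5, 0.1]
grip_width: 1.0
```

```bash
python3 - <<'E'
from m import *
plan([.4472,-.0105,.06]);w=snap('wrist','w14');u=proj(w,[.447,-.0105,.018])[0].astype(int)
c=yel(w,tuple(u),.018,50);print(u,c);rel(c)
E
```

```text
now [444.9 -11.3 155.5] [-1.7996e+02  1.0000e-02  3.9430e+01] tool delta mm [ 2.3  0.9 95.5] F [-0.7 -0.5  0.1] w 1.0 t 18.9
[312 226] (np.float64(0.4462440821109983), np.float64(-0.010076403583780896), np.float64(0.015831236329694066))
part rel tool x,y mm [1.5 0.1]
```

View pics/w14.png

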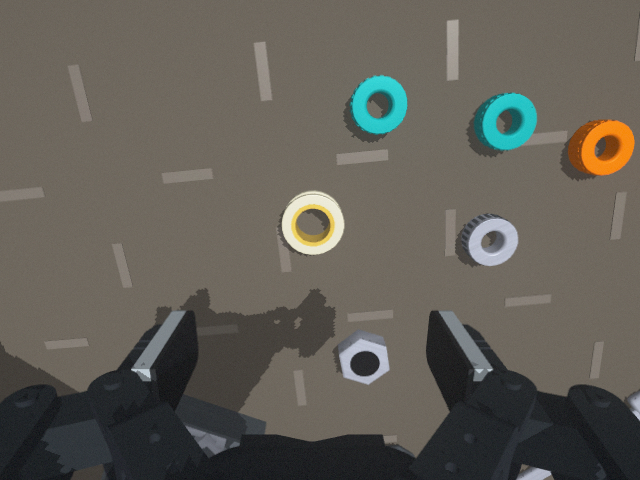

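>>> send_rows:
  deltas: "0.9 0.4 15 0 0 0 -1; 0 0 25 0 0 0 -1; 0 0 30 0 0 0 -1; 0 0 30 0 0 0 -1; 0 0 22 0 0 0 -1; 0 0 12 0 0 0 -1; 0 0 6 0 0 0 -1; 0 0 0 0 0 0 -1; 0 0 0 0 0 0 -1; 0 0 0 0 0 0 -1"

```text
time: 19.78
tool_pos: [0.4471, -0.0112, 0.0167]
eef_rot: [179.9, -0.1, 39.5]
wrist_force: [0.3, -1.0, -0.1]
grip_width: 0.999
```

```bash
python3 - <<'E'
from m import *
plan([.4465,-.0108,.003]);w=snap('wrist','w15');u=proj(w,[.447,-.0105,.018])[0].astype(int)
c=yel(w,tuple(u),.018,60);print(u,c);rel(c)
E
```

```text
now [447.1 -11.2  16.7] [ 1.7994e+02 -7.0000e-02  3.9460e+01] tool delta mm [-0.2 -0.7 13.7] F [ 0.3 -1.  -0.1] w 0.999 t 19.7833
[309 318] (np.float64(0.44632388384374116), np.float64(-0.009916898674615121), np.float64(0.0159622545433565))
part rel tool x,y mm [ 0.2 -1.6]
```

>>> send_rows:
  deltas: "-0.5 -1.2 6 0 0 0 -1; 0 0 5 0 0 0 -1; 0 0 2.5 0 0 0 -1; 0 0 0 0 0 0 -1; 0 0 0 0 0 0 1; 0 0 0 0 0 0 1; 0 0 0 0 0 0 1; 0 0 0 0 0 0 1; 0 0 0 0 0 0 1; 0 0 0 0 0 0 1"

```text
time: 20.67
tool_pos: [0.4451, -0.011, 0.0028]
eef_rot: [180.0, -0.0, 39.4]
wrist_force: [-1.6, -0.5, 5.3]
grip_width: 0.508
```

>>> send_rows:
  deltas: "0 0 0 0 0 0 1; 0 0 0 0 0 0 1; 0 0 0 0 0 0 1; 0 0 -5 0 0 0 1; 0 0 -15 0 0 0 1; 0 0 -30 0 0 0 1; 0 0 -35 0 0 0 1; 0 0 -35 0 0 0 1; 0 0 -25 0 0 0 1; 0 0 -10 0 0 0 1"

```text
time: 21.5
tool_pos: [0.4471, -0.011, 0.1614]
eef_rot: [179.8, -0.3, 39.4]
wrist_force: [1.3, -0.1, -1.6]
grip_width: 0.508
```

>>> send_rows:
  deltas: "0 0 0 0 0 0 1; 0 0 0 0 0 0 1; 0 0 0 0 0 0 1"

```text
time: 21.75
tool_pos: [0.4437, -0.0109, 0.1556]
eef_rot: [-179.9, 0.1, 39.4]
wrist_force: [-0.3, 0.3, -1.0]
grip_width: 0.51
```

```bash
python3 - <<'E'
from m import *
p=readout.sense()['tool_pos'];plan([.4633,.2853,.16]);w=snap('wrist','w16');c=yel(w,(312,325),p[2]+.016,50);print(c);rel(c)
E
```

```text
now [443.7 -10.9 155.6] [-1.799e+02  1.200e-01  3.942e+01] tool delta mm [ 203.3 -216.4   -4.4] F [-0.3  0.3 -1. ] w 0.51 t 21.75
(np.float64(0.4444196979812018), np.float64(-0.009617963849501254), np.float64(0.015858767556666417))
part rel tool x,y mm [ 1.6 -0.4]
```

View pics/w16.png

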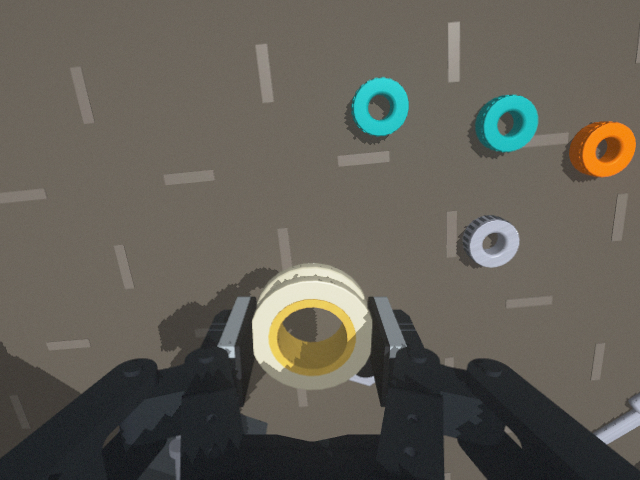

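Small pulley held at (312,337), level and centred. I carry it to the stand.

>>> send_rows:
  deltas: "12 -13 -1 0 0 0 1; 23 -25 -1 0 0 0 1; 28 -30 -1 0 0 0 1; 28 -30 -1 0 0 0 1; 28 -30 0 0 0 0 1; 28 -30 0 0 0 0 1; 28 -30 0 0 0 0 1; 18 -19 0 0 0 0 1; 10 -9 0 0 0 0 1; 0 0 0 0 0 0 1"

```text
time: 22.63
tool_pos: [0.464, 0.2869, 0.1594]
eef_rot: [-180.0, 0.1, 39.6]
wrist_force: [0.1, -0.3, -1.0]
grip_width: 0.508
```

>>> send_rows:
  deltas: "0 0 8 0 0 0 1; 0 0 12 0 0 0 1; 0 0 8 0 0 0 1; 0 0 0 0 0 0 1; 0 0 0 0 0 0 1; 0 0 0 0 0 0 1"

```text
time: 23.13
tool_pos: [0.4647, 0.284, 0.1334]
eef_rot: [180.0, 0.0, 39.4]
wrist_force: [0.0, 0.6, -0.7]
grip_width: 0.509
```

```bash
python3 - <<'E'
from m import *
p=readout.sense()['tool_pos'];plan([.4633,.2853,.06]);w=snap('wrist','w17');c=yel(w,(312,340),p[2]+.016,45);print(c);rel(c)
im=cv2.cvtColor(w['image'],cv2.COLOR_RGB2BGR)
cv2.imwrite('pics/c17.png',cv2.resize(im[220:400,240:385],None,fx=3,fy=3,interpolation=cv2.INTER_CUBIC))
E
```

```text
now [464.7 284.  133.4] [1.7999e+02 1.0000e-02 3.9350e+01] tool delta mm [-0.3 -1.9 73.4] F [ 0.   0.6 -0.7] w 0.509 t 23.1333
(np.float64(0.46548974958669703), np.float64(0.28529259016626224), np.float64(0.015868132292046564))
part rel tool x,y mm [ 1.  -0.4]
```

View pics/c17.png

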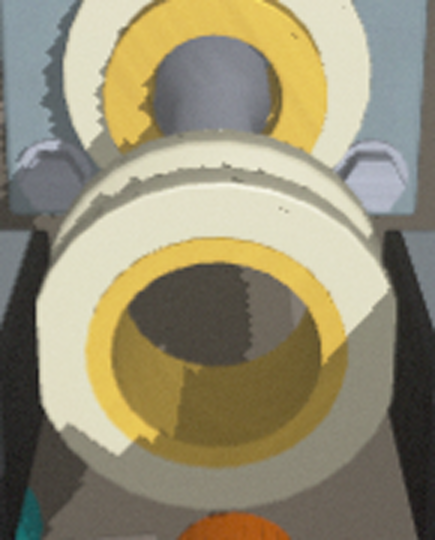

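>>> send_rows:
  deltas: "-0.3 -1.5 8 0 0 0 1; 0 0 8 0 0 0 1; 0 0 5 0 0 0 1; 0 0 0 0 0 0 1; 0 0 0 0 0 0 1; 0 0 0 0 0 0 1"

```text
time: 23.68
tool_pos: [0.4634, 0.2858, 0.1122]
eef_rot: [-180.0, 0.0, 39.4]
wrist_force: [-1.7, 0.6, -1.0]
grip_width: 0.507
```

```bash
python3 - <<'E'
from m import *
p=readout.sense()['tool_pos'];plan([.4633,.2853,.061]);w=snap('wrist','w18');c=yel(w,(312,340),p[2]+.016,45);rel(c)
im=cv2.cvtColor(w['image'],cv2.COLOR_RGB2BGR)
cv2.imwrite('pics/c18.png',cv2.resize(im[220:400,240:385],None,fx=3,fy=3,interpolation=cv2.INTER_CUBIC))
E
```

```text
now [463.4 285.8 112.2] [-1.800e+02  1.000e-02  3.943e+01] tool delta mm [-0.4  0.3 51.2] F [-1.7  0.6 -1. ] w 0.507 t 23.6833
part rel tool x,y mm [ 1.2 -0.6]
```

View pics/c18.png

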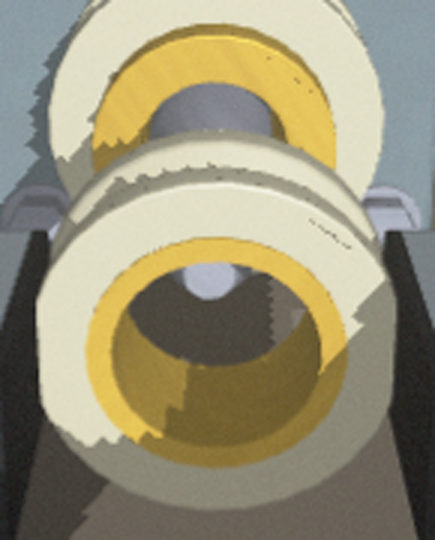

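```bash
python3 - <<'E'
from m import *
w=optics.snapshot('wrist');rel(onz(w,[[309.7,313.7]],.108)[0]);plan([.4633,.2853,.061])
E
```

```text
part rel tool x,y mm [0.5 0.5]
now [463.6 286.  112.6] [ 1.800e+02 -3.000e-02  3.943e+01] tool delta mm [-0.7  0.3 51.6] F [-0.6  0.6 -1.4] w 0.51 t 23.7833
```

>>> send_rows:
  deltas: "-0.7 1 6 0 0 0 1; 0 0 7 0 0 0 1; 0 0 7 0 0 0 1; 0 0 7 0 0 0 1; 0 0 7 0 0 0 1; 0 0 7 0 0 0 1; 0 0 6 0 0 0 1; 0 0 2 0 0 0 1; 0 0 0 0 0 0 1; 0 0 0 0 0 0 1"

```text
time: 24.62
tool_pos: [0.4635, 0.2846, 0.0633]
eef_rot: [-180.0, 0.0, 39.4]
wrist_force: [-0.0, 0.3, -1.0]
grip_width: 0.505
```

>>> send_rows:
  deltas: "0 0 1 0 0 0 1; 0 0 0.8 0 0 0 1; 0 0 0 0 0 0 1; 0 0 0 0 0 0 1"

```text
time: 24.95
tool_pos: [0.4636, 0.2846, 0.0617]
eef_rot: [180.0, -0.0, 39.4]
wrist_force: [-0.4, -0.4, -0.2]
grip_width: 0.506
```

>>> send_rows:
  deltas: "0 0 0 0 0 0 -1; 0 0 0 0 0 0 -1; 0 0 0 0 0 0 -1; 0 0 0 0 0 0 -1; 0 0 0 0 0 0 -1; 0 0 -10 0 0 0 -1; 0 0 -25 0 0 0 -1; 0 0 -30 0 0 0 -1; 0 0 -25 0 0 0 -1; 0 0 -10 0 0 0 -1"

```text
time: 25.78
tool_pos: [0.4653, 0.2857, 0.1659]
eef_rot: [180.0, -0.3, 39.4]
wrist_force: [0.2, 0.1, 0.3]
grip_width: 1.002
```

```bash
python3 - <<'E'
from m import *
plan([.5597,.0648,.16]);w=snap('wrist','w19');im=cv2.cvtColor(w['image'],cv2.COLOR_RGB2BGR)
cv2.imwrite('pics/c19.png',cv2.resize(im[140:300,220:400],None,fx=4,fy=3.7,interpolation=cv2.INTER_CUBIC))
E
```

```text
now [465.3 285.7 165.9] [179.96  -0.31  39.42] tool delta mm [-67.3 230.6   5.9] F [0.2 0.1 0.3] w 1.002 t 25.7833
```

View pics/c19.png

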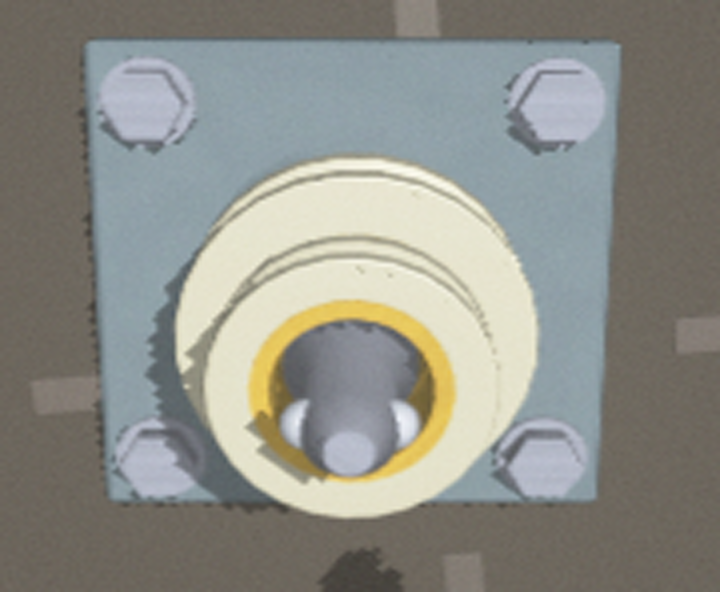

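The small pulley is down flat, with the two spring balls at crop (300,420) and (405,420) lying along tool x. Next is the collar.

>>> send_rows:
  deltas: "-5 15 1 0 0 0 -1; -8 29 1 0 0 0 -1; -10.5 36 1 0 0 0 -1; -10.5 36 1 0 0 0 -1; -10.5 36 1 0 0 0 -1; -10.5 36 1 0 0 0 -1; -7 26 0 0 0 0 -1; -5 16 0 0 0 0 -1; 0 0 0 0 0 0 -1; 0 0 0 0 0 0 -1"

```text
time: 26.67
tool_pos: [0.5573, 0.0636, 0.1545]
eef_rot: [-179.9, 0.1, 39.3]
wrist_force: [-0.5, 0.3, -0.1]
grip_width: 1.0
```

>>> send_rows:
  deltas: "0 0 0 0 0 0 -1"

```text
time: 26.75
tool_pos: [0.557, 0.0648, 0.1548]
eef_rot: [-179.9, 0.1, 39.4]
wrist_force: [-0.0, 0.3, -0.4]
grip_width: 1.0
```

```bash
cat >> m.py <<'E'
def grey(s,uv,z,win,lo=140):
    hsv=cv2.cvtColor(s['image'],cv2.COLOR_RGB2HSV);u,v=map(int,uv)
    m=((hsv[...,0]>95)&(hsv[...,0]<130)&(hsv[...,2]>lo)).astype(np.uint8)
    w=np.zeros_like(m);w[max(0,v-win):v+win,max(0,u-win):u+win]=1
    cs,_=cv2.findContours(m*w,cv2.RETR_EXTERNAL,cv2.CHAIN_APPROX_NONE);c=max(cs,key=cv2.contourArea)
    return circ(onz(s,cv2.convexHull(c).reshape(-1,2).astype(float),z))
E
python3 - <<'E'
from m import *
plan([.5597,.0648,.02]);w=snap('wrist','w20');u=proj(w,[.5597,.0648,.016])[0].astype(int)
c=grey(w,u,.016,40);print(u,c);rel(c)
E
```

```text
now [557.   64.8 154.8] [-1.7993e+02  5.0000e-02  3.9430e+01] tool delta mm [  2.1   1.7 134.8] F [-0.   0.3 -0.4] w 1.0 t 26.75
[312 227] (np.float64(0.5593543329198497), np.float64(0.06551358296253262), np.float64(0.018670455294864885))
part rel tool x,y mm [2.  1.2]
```

View pics/w20.png

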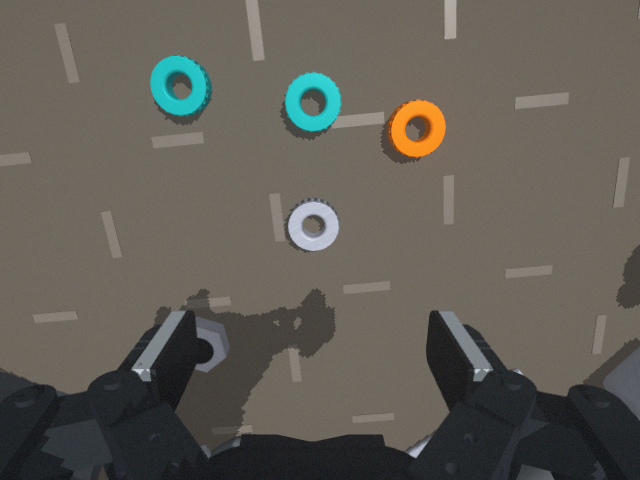

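>>> send_rows:
  deltas: "1 1 15 0 0 0 -1; 0 0 25 0 0 0 -1; 0 0 30 0 0 0 -1; 0 0 30 0 0 0 -1; 0 0 20 0 0 0 -1; 0 0 10 0 0 0 -1; 0 0 5 0 0 0 -1; 0 0 0 0 0 0 -1; 0 0 0 0 0 0 -1; 0 0 0 0 0 0 -1"

```text
time: 27.63
tool_pos: [0.5605, 0.0646, 0.022]
eef_rot: [179.9, -0.1, 39.4]
wrist_force: [0.1, -1.2, 0.5]
grip_width: 0.999
```

```bash
python3 - <<'E'
from m import *
plan([.5593,.0650,.004]);w=snap('wrist','w21');u=proj(w,[.5597,.0648,.016])[0].astype(int)
c=grey(w,u,.016,60);print(u,c);rel(c)
E
```

```text
now [560.5  64.6  22. ] [ 1.7992e+02 -1.3000e-01  3.9440e+01] tool delta mm [-0.7 -1.1 18. ] F [ 0.1 -1.2  0.5] w 0.999 t 27.6333
[307 309] (np.float64(0.5591897051723923), np.float64(0.0662837441425794), np.float64(0.01900377337617477))
part rel tool x,y mm [ 0.1 -2.3]
```

View pics/w21.png

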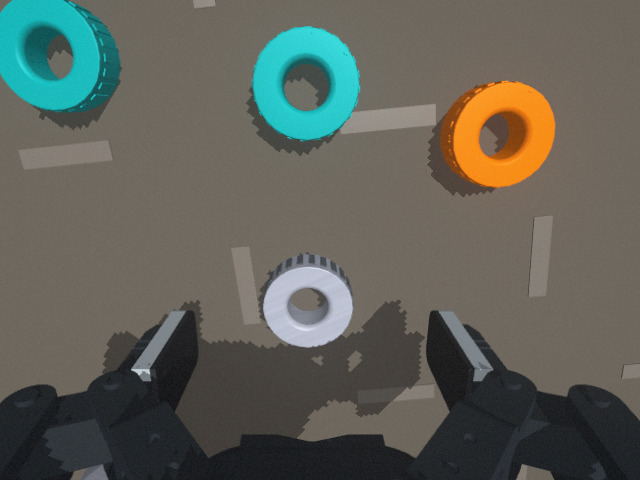

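>>> send_rows:
  deltas: "-0.8 -1.8 6 0 0 0 -1; 0 0 6 0 0 0 -1; 0 0 4 0 0 0 -1; 0 0 2 0 0 0 -1; 0 0 0 0 0 0 -1; 0 0 0 0 0 0 1; 0 0 0 0 0 0 1; 0 0 0 0 0 0 1; 0 0 0 0 0 0 1; 0 0 0 0 0 0 1"
  newtons: 80

```text
time: 28.52
tool_pos: [0.5578, 0.0652, 0.0033]
eef_rot: [180.0, -0.0, 39.4]
wrist_force: [-1.6, 0.2, 5.3]
grip_width: 0.393
```

>>> send_rows:
  deltas: "0 0 0 0 0 0 1; 0 0 0 0 0 0 1; 0 0 0 0 0 0 1; 0 0 0 0 0 0 1"

```text
time: 28.85
tool_pos: [0.5578, 0.0651, 0.0033]
eef_rot: [180.0, -0.0, 39.4]
wrist_force: [-0.7, 0.1, 5.2]
grip_width: 0.395
```

>>> send_rows:
  deltas: "0 0 -5 0 0 0 1; 0 0 -15 0 0 0 1; 0 0 -30 0 0 0 1; 0 0 -35 0 0 0 1; 0 0 -35 0 0 0 1; 0 0 -25 0 0 0 1; 0 0 -10 0 0 0 1; 0 0 0 0 0 0 1; 0 0 0 0 0 0 1; 0 0 0 0 0 0 1"

```text
time: 29.68
tool_pos: [0.5561, 0.0649, 0.1555]
eef_rot: [-179.9, 0.1, 39.4]
wrist_force: [0.0, -0.9, -1.2]
grip_width: 0.396
```

```bash
python3 - <<'E'
from m import *
p=readout.sense()['tool_pos'];plan([.4635,.285,.16]);w=snap('wrist','w22');c=grey(w,(312,325),p[2]+.012,60);print(c);rel(c)
E
```

```text
now [556.1  64.9 155.5] [-1.799e+02  1.500e-01  3.942e+01] tool delta mm [  68.2 -228.8   -4.5] F [ 0.  -0.9 -1.2] w 0.396 t 29.6833
(np.float64(0.5545322530644271), np.float64(0.06652994274342214), np.float64(0.01706466077939597))
part rel tool x,y mm [ 0.  -2.1]
```

View pics/w22.png

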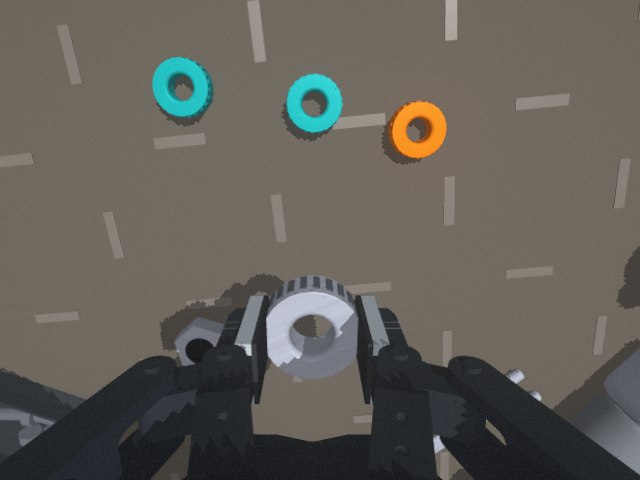

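>>> send_rows:
  deltas: "5 -15 -1 0 0 0 1; 8 -29 -1 0 0 0 1; 10.5 -36 -1 0 0 0 1; 10.5 -36 -1 0 0 0 1; 10.5 -36 -1 0 0 0 1; 10.5 -36 0 0 0 0 1; 8 -25 0 0 0 0 1; 5 -15.5 0 0 0 0 1; 0 0 0 0 0 0 1; 0 0 0 0 0 0 1"

```text
time: 30.57
tool_pos: [0.4636, 0.2848, 0.1608]
eef_rot: [180.0, 0.2, 39.5]
wrist_force: [-0.5, -0.6, -1.6]
grip_width: 0.395
```

>>> send_rows:
  deltas: "0 0 10 0 0 0 1; 0 0 15 0 0 0 1; 0 0 10 0 0 0 1; 0 0 0 0 0 0 1; 0 0 0 0 0 0 1; 0 0 0 0 0 0 1"

```text
time: 31.07
tool_pos: [0.4652, 0.2843, 0.1276]
eef_rot: [180.0, 0.0, 39.4]
wrist_force: [-0.0, 0.2, -1.6]
grip_width: 0.393
```

```bash
python3 - <<'E'
from m import *
plan([.4635,.285,.114]);w=snap('wrist','w23')
im=cv2.cvtColor(w['image'],cv2.COLOR_RGB2BGR)
cv2.imwrite('pics/c23.png',cv2.resize(im[220:400,240:385],None,fx=3,fy=3,interpolation=cv2.INTER_CUBIC))
E
```

```text
now [465.2 284.3 127.6] [1.800e+02 1.000e-02 3.936e+01] tool delta mm [-0.9 -1.6 13.6] F [-0.   0.2 -1.6] w 0.393 t 31.0667
```

View pics/c23.png

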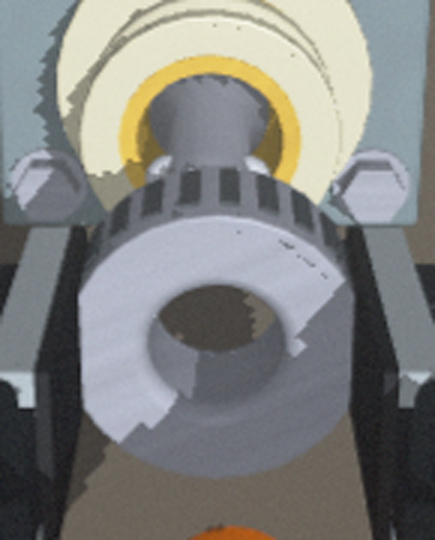

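```bash
python3 - <<'E'
from m import *
w=optics.snapshot('wrist');p=readout.sense()['tool_pos'];rel(onz(w,[[240+215.5/3-.3,220+345/3-.3]],p[2]+.0127)[0]);plan([.4635,.285,.114])
E
```

```text
part rel tool x,y mm [ 1.1 -0.1]
now [465.5 284.8 128.1] [ 1.7999e+02 -6.0000e-02  3.9390e+01] tool delta mm [-1.4 -1.4 14.1] F [-0.8 -0.  -1.3] w 0.394 t 31.1667
```

>>> send_rows:
  deltas: "-0.9 -1 6 0 0 0 1; 0 0 6 0 0 0 1; 0 0 2.3 0 0 0 1; 0 0 0 0 0 0 1; 0 0 0 0 0 0 1; 0 0 0 0 0 0 1"

```text
time: 31.67
tool_pos: [0.4636, 0.2851, 0.1132]
eef_rot: [180.0, -0.0, 39.4]
wrist_force: [-0.0, -0.3, -1.0]
grip_width: 0.399
```

```bash
python3 - <<'E'
from m import *
plan([.4635,.285,.114]);w=snap('wrist','w24')
im=cv2.cvtColor(w['image'],cv2.COLOR_RGB2BGR)
cv2.imwrite('pics/c24.png',cv2.resize(im[240:390,250:370],None,fx=4,fy=4,interpolation=cv2.INTER_CUBIC))
E
```

```text
now [463.6 285.1 113.2] [180.    -0.    39.42] tool delta mm [-0.1 -0.  -0.8] F [-0.  -0.3 -1. ] w 0.399 t 31.6667
```

View pics/c24.png

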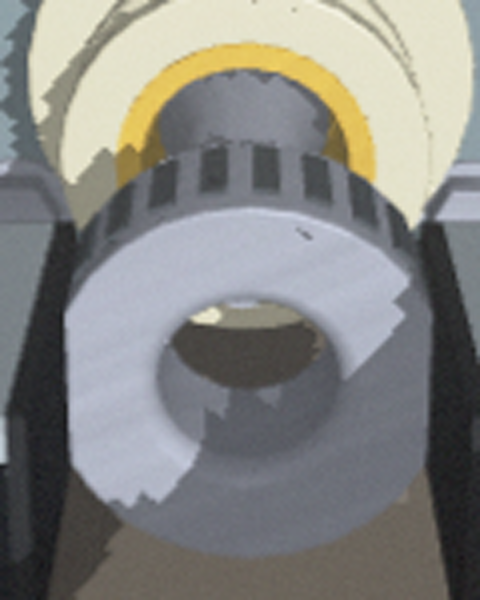

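```bash
python3 - <<'E'
from m import *
w=optics.snapshot('wrist');r=readout.sense();p=r['tool_pos'];y=np.radians(r['eef_rot'][2])
R=np.array([[np.cos(y),np.sin(y)],[np.sin(y),-np.cos(y)]])
def W(x,yy,z): return np.r_[p[:2]+R.T@np.array([x,yy])/1000,z]
g=lambda P:np.round((proj(w,P)-[250,240]+.4)*4,0).tolist()
for z in (p[2]-.0033,p[2]+.0127): print('hole ctr/top/bot/l/r',g([W(1.1,-.1,z),W(1.1,-8.6,z),W(1.1,8.4,z),W(-7.4,-.1,z),W(9.6,-.1,z)]))
print('nose if aligned',g([W(1.1,-.1,.108),W(1.1,3.4,.108),W(1.1,-3.6,.108)]))
rel(onz(w,[[250+245/4-.4,240+306/4-.4]],.108)[0]);plan([.4635,.285,.114])
E
```

```text
hole ctr/top/bot/l/r [[246.0, 297.0], [246.0, 222.0], [246.0, 370.0], [163.0, 297.0], [329.0, 297.0]]
hole ctr/top/bot/l/r [[246.0, 381.0], [246.0, 299.0], [246.0, 460.0], [154.0, 380.0], [338.0, 381.0]]
nose if aligned [[246.0, 287.0], [246.0, 317.0], [246.0, 257.0]]
part rel tool x,y mm [1.  2.1]
now [463.7 285.2 113.4] [ 1.800e+02 -2.000e-02  3.943e+01] tool delta mm [-0.3 -0.  -0.6] F [-0.6  0.2 -1.7] w 0.397 t 31.7667
```

>>> send_rows:
  deltas: "-0.2 -0.6 3 0 0 0 1; 0 0 3 0 0 0 1; 0 0 2.5 0 0 0 1; 0 0 0 0 0 0 1; 0 0 0 0 0 0 1; 0 0 0 0 0 0 1"

```text
time: 32.27
tool_pos: [0.463, 0.2853, 0.1046]
eef_rot: [-180.0, 0.0, 39.4]
wrist_force: [-0.5, 0.0, -1.9]
grip_width: 0.393
```

```bash
python3 - <<'E'
from m import *
plan([.4633,.2856,.0793]);w=snap('wrist','w25')
im=cv2.cvtColor(w['image'],cv2.COLOR_RGB2BGR)
cv2.imwrite('pics/c25.png',cv2.resize(im[240:390,250:370],None,fx=4,fy=4,interpolation=cv2.INTER_CUBIC))
E
```

```text
now [463.  285.3 104.6] [-1.800e+02  1.000e-02  3.942e+01] tool delta mm [ 0.4 -0.  25.3] F [-0.5  0.  -1.9] w 0.393 t 32.2667
```

View pics/c25.png

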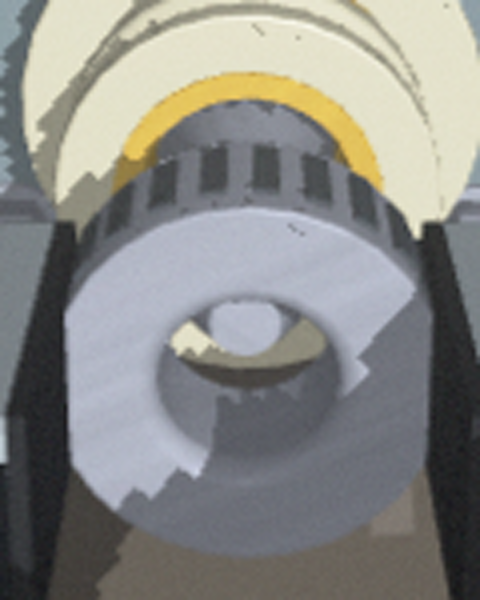

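```bash
python3 - <<'E'
from m import *
w=optics.snapshot('wrist');p=readout.sense()['tool_pos']
f=lambda u,v:[[250+u/4-.4,240+v/4-.4]]
rel(onz(w,f(245.5,327),.108)[0]);rel(onz(w,f(248.5,381),p[2]+.0127)[0]);plan([.4633,.2856,.0793])
E
```

```text
part rel tool x,y mm [ 1.1 -0.4]
part rel tool x,y mm [ 1.4 -0.1]
now [463.1 285.4 104.8] [ 1.800e+02 -1.000e-02  3.942e+01] tool delta mm [ 0.3 -0.1 25.5] F [ 0.   0.1 -2. ] w 0.398 t 32.3667
```

Nose and collar bore line up within 0.3 mm, so I push down past the balls.

>>> send_rows:
  deltas: "-0.2 -0.2 3 0 0 0 1; 0 0 3 0 0 0 1; 0 0 3 0 0 0 1; 0 0 3 0 0 0 1; 0 0 0 0 0 0 1"

```text
time: 32.78
tool_pos: [0.462, 0.2856, 0.0922]
eef_rot: [-179.9, 0.0, 39.4]
wrist_force: [-0.1, 3.0, -4.2]
grip_width: 0.394
```

>>> send_rows:
  deltas: "0 0 3 0 0 0 1; 0 0 3 0 0 0 1; 0 0 3 0 0 0 1; 0 0 2 0 0 0 1; 0 0 0 0 0 0 1"

```text
time: 33.2
tool_pos: [0.4625, 0.2852, 0.0808]
eef_rot: [-180.0, 0.0, 39.4]
wrist_force: [-0.3, 2.3, -4.9]
grip_width: 0.392
```

>>> send_rows:
  deltas: "0 0 1 0 0 0 1; 0 0 1 0 0 0 1; 0 0 0.5 0 0 0 1; 0 0 0 0 0 0 1; 0 0 0 0 0 0 1"

```text
time: 33.62
tool_pos: [0.4627, 0.2853, 0.0792]
eef_rot: [-180.0, -0.0, 39.4]
wrist_force: [-0.9, 1.3, -0.5]
grip_width: 0.395
```

```bash
python3 - <<'E'
from m import *
plan([.4633,.2856,.0793]);w=snap('wrist','w26')
im=cv2.cvtColor(w['image'],cv2.COLOR_RGB2BGR)
cv2.imwrite('pics/c26.png',cv2.resize(im[200:390,250:370],None,fx=4,fy=3.1,interpolation=cv2.INTER_CUBIC))
E
```

```text
now [462.7 285.3  79.2] [-180.     -0.     39.42] tool delta mm [ 0.6  0.2 -0.1] F [-0.9  1.3 -0.5] w 0.395 t 33.6167
```

View pics/c26.png

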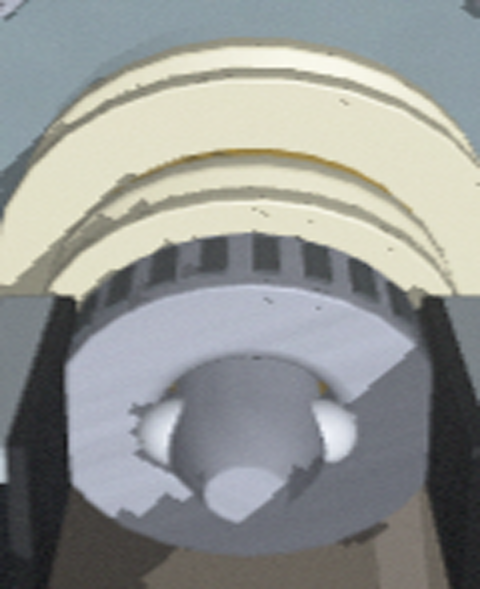

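The balls at crop (160,430) and (335,430) have sprung out above the collar. A last small push, then release.

>>> send_rows:
  deltas: "0 0 0.8 0 0 0 1; 0 0 0 0 0 0 1; 0 0 0 0 0 0 1"

```text
time: 33.92
tool_pos: [0.4629, 0.2855, 0.0789]
eef_rot: [180.0, -0.0, 39.4]
wrist_force: [-3.3, 0.9, 4.2]
grip_width: 0.397
```

>>> send_rows:
  deltas: "0 0 0 0 0 0 -1; 0 0 0 0 0 0 -1; 0 0 0 0 0 0 -1; 0 0 0 0 0 0 -1; 0 0 0 0 0 0 -1; 0 0 -10 0 0 0 -1; 0 0 -25 0 0 0 -1; 0 0 -30 0 0 0 -1; 0 0 -15 0 0 0 -1; 0 0 0 0 0 0 -1"

```text
time: 34.75
tool_pos: [0.4652, 0.2868, 0.1631]
eef_rot: [179.9, -0.4, 39.4]
wrist_force: [1.7, 0.2, 0.5]
grip_width: 1.0
```

>>> send_rows:
  deltas: "0 0 0 0 0 0 -1; 0 0 0 0 0 0 -1; 0 0 0 0 0 0 -1"

```text
time: 35.0
tool_pos: [0.4619, 0.2848, 0.1573]
eef_rot: [-180.0, 0.1, 39.4]
wrist_force: [0.3, -0.9, -0.1]
grip_width: 1.002
```

```bash
python3 - <<'E'
from m import *
plan([.4633,.2856,.16]);w=snap('wrist','w27')
im=cv2.cvtColor(w['image'],cv2.COLOR_RGB2BGR)
cv2.imwrite('pics/c27.png',cv2.resize(im[140:300,220:400],None,fx=4,fy=3.7,interpolation=cv2.INTER_CUBIC))
for z in (.084,.092,.1):
    P=proj(w,[[.4633+.019*np.cos(a),.2856+.019*np.sin(a),z] for a in np.linspace(0,6.28,60)]); print(z,np.round(P.min(0)),np.round(P.max(0)))
s=snap('scene');im=cv2.cvtColor(s['image'],cv2.COLOR_RGB2BGR)
cv2.imwrite('pics/s27.png',cv2.resize(im[230:360,420:540],None,fx=5,fy=4.6,interpolation=cv2.INTER_CUBIC))
E
```

```text
now [461.9 284.8 157.3] [-1.7999e+02  1.2000e-01  3.9420e+01] tool delta mm [ 1.6  0.3 -2.7] F [ 0.3 -0.9 -0.1] w 1.002 t 35.0
0.084 [279. 224.] [345. 286.]
0.092 [278. 228.] [346. 292.]
0.1 [277. 232.] [348. 298.]
```

View pics/c27.png

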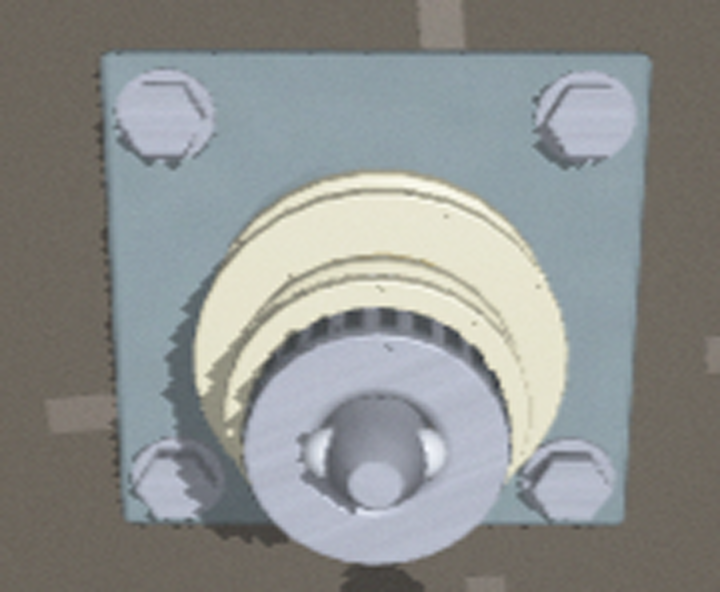

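View pics/s27.png

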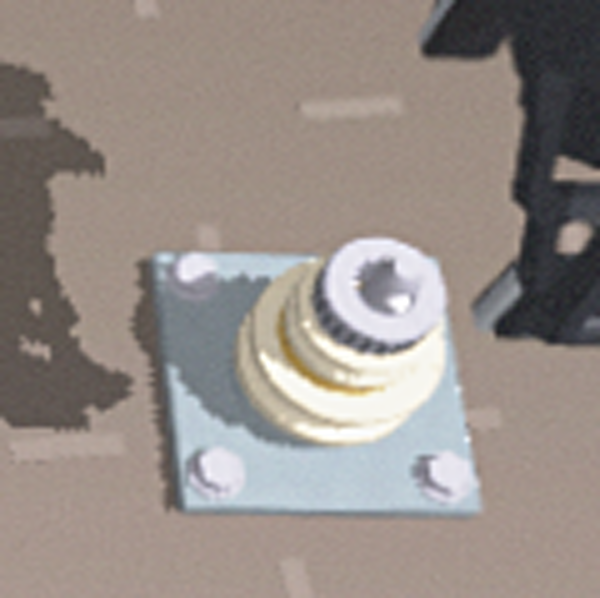

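```bash
python3 -c "
from station import order;print(order.sign_off())"
```

```text
the job is handed in; nothing more can be done
None
```

The roller stand is built and the job is handed in, at about 35 s of the 88 s allowed. From below, the axle carries the large pulley, brass washer, small pulley and the grey steel collar. I left the nut and the orange and turquoise rings alone.

**Last checks:**
- **Collar:** the wrist picture shows both spring balls standing out above it. A final small push met about 4 N at the expected seated height, so it rests on the small pulley. Its lower edge in the picture matches a top at 92 mm, which is the seated height.
- **Stack:** the wrist and scene pictures show the parts flat and concentric.
- **Gripper:** fully open and about 80 mm above its release height, touching nothing. The wrist force read about zero.

**Disagreements:** the wrist camera read about 1 mm off sideways against the gripper's centre, and the cameras differed by 1 to 2 mm. I lined each part up on the axle by relative measurements instead. The collar's apparent width, 66 px against 68 expected, was slightly small, but its lower edge and the contact force agreed with it being seated. No check failed.

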